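# Pack the hexagonal model blocks in the tray

### The arm

A 6-joint arm with a two-finger parallel gripper is mounted at the origin on the work surface. World frame = base frame: x ahead of the robot, y to its left, z up, the work surface at z = 0. Lengths are in m, angles in rad, forces in N, time in s.
With the tool pointing down it reaches from about 0.3 to 0.75 m from the base axis. Payload 8.5 kg.
Tool frame: the origin (TCP) lies between the finger pads; the fingertips stand 17 mm ahead of it and the grasp point (between the pads) lies 2 mm behind it (bot.tips_ahead is the z of the fingertips in the tool frame, in m); z points along the fingers, y is the direction in which the jaws open and shut (so a half turn about z gives the same grasp; the last joint's range is limited). The gripper opens to 88 mm and grips with 3 to 60 N. Pads are 18 mm wide; open, the fingers measure 123 mm over their backs; the gripper's body (75 mm by 187 mm) begins 45 mm behind the grasp point.
Start: joints at [0.997, 0.381, 1.297, -0, 1.464, -0.215], TCP at [0.193, 0.515, 0.218] pointing down, gripper open.
Joint ranges: [-3.11, 3.11], [-0.89, 2.33], [0.22, 2.48], [-1.42, 4.56], [0.17, 2.85], [-2.88, 2.88]. Speed limits (rad/s): [2.39, 2.39, 3.14, 3.14, 3.14, 3.14].

### API

Orientations are given as a rotation vector (axis times angle).
In Python, from rig import bot, capture, get_calibration gives the robot as it stands. The module is installed in compiled form; this text tells all that it offers.
- The arm moves only by the tool send_rows, never from a script. Its argument "moves" is a list that holds one entry, the list of rows, each a list of 7 numbers: the shift along the world's x, y, z in m, then the turn, a rotation vector about the world's x, y, z in rad, then the opening, from -1 (shut) to 1 (fully open). In form: [[[x, y, z, wx, wy, wz, jaw], ...]]. A call has exactly 10 rows; each row is the pose to reach, as a shift and turn from the pose measured when the call began; what a row does not reach only later rows make up. A row lasts 1/12 s, in which the tool goes at most 41.7 mm and 7.16 degrees, less where a joint would pass 70% of its speed; a pose out of reach is approached as far as the arm can. A call with a gripper value outside its range is refused whole. The fingers move at their own pace and stop on an object; the grip force is fixed at half the most. Time passes only in rows, so rows that repeat a pose let the fingers close, or fill a call up. It gives the time, the measured TCP pose, the force and the opening at its end, in the units of the state.
- bot.observe(): the state, without advancing time (a new reading comes with each control period).
- capture(name): name is "scene" or "top" or "wrist"; returns (picture, depth): 480x640x3 uint8, blue, green, red; 480x640 float32, m along the optical axis (not along the pixel's ray), 0 where there is no reading.
- get_calibration(name): a dict with "intrinsics" (3x3 intrinsics, pixels), "R" (3x3) and "t" (3): a world point X has camera coordinates R X + t. Camera axes: x right, y down, z forward; pixel columns grow to the right and rows downward; lengths in m; the calibration is good to about 2 mm. A picture is of the moment at which its call begins: read the wrist's pose just before it. get_calibration takes no time and is no camera call; for the wrist camera it gives the pose at the moment of the call.
- bot.sign_off(): hands the job in, once; it reports no verdict.
The state is a dict: "t": time; "joint_pos": joint angles; "qd": joint speeds; "joint_efforts": joint torques, N m; "tcp_pos": TCP position; "tool_rot": TCP orientation; "contact_force": force on the tool from outside, world axes, zero at the start; "wrist_torque": the same for the moment, N m; "finger_gap": finger opening in m.
Only numpy, scipy, OpenCV 4.12 (cv2) and the standard library are available. Lean on these libraries where they do the work, as an engineer would, in place of code of your own. Each camera call takes 0.05 s, during which the arm holds its last target.

### The job

Clear the way in the wooden tray by sliding the spray can along the tray floor, upright and without lifting it, until it stands against the end wall of the empty end. Then pack the two loose hexagonal blocks from the table flat into the tray as a second row: stub up, each nested in a notch of the row of three, with their flat faces touching the row and each other. Leave the square block and the other things on the table alone.

Things in the scene. Friction and masses are not known exactly. Their poses are not given: they have to be found in the camera images.
- tray: dark wooden tray, fixed to the table, inside 216 mm long (along its x) and 169.5 mm wide (along its y); floor 4 mm thick, walls 6 mm thick with tops 16 mm above the table. Origin: centre of the underside; x points along the tray from the end with the row of three blocks to the empty end, whose wall has its inner face at x = +108 mm; the tray's z is up
- can: small aluminium spray can with a paper label and a small white nozzle, 50 mm diameter, 140 mm tall, about 180 g, standing loose on the tray floor just in front of the row of blocks and in the way of the next row. Origin: centre of the underside; z up. Pushed lower than about 35 mm above the tray floor it slides; pushed higher it tips
- block_a: pale-timber hexagonal block, 45 g: base 56 mm across flats (64.7 across corners), 20 mm high; centred on top a hexagonal stub 22 mm across flats, 20 mm high (40 mm in all), its flats parallel to the base's. Origin: centre of the underside, z up; two corners lie on its x axis, flats face +-y and every 60 degrees from there. One of two loose ones on the table
- block_b: pale-timber hexagonal block, 45 g: base 56 mm across flats (64.7 across corners), 20 mm high; centred on top a hexagonal stub 22 mm across flats, 20 mm high (40 mm in all), its flats parallel to the base's. Origin: centre of the underside, z up; two corners lie on its x axis, flats face +-y and every 60 degrees from there. The other loose one
- row_block_1: same hexagonal block as block_a, loose, lying in the tray as the first (at the tray's -y side) of a row of three that lies flat to flat across the tray, touching the end wall at x = -108 mm with one corner each. Its x axis starts along the tray's x
- row_block_2: same, the middle of the row of three
- row_block_3: same, the last of the row of three (at the tray's +y side). Between each two neighbours of the row there is a V-shaped notch on the side towards the can, into which one more block nests with two flats touching
- square_block: bystander: pale-timber square block, base 50 x 50 x 20 mm with a 22 x 22 x 20 mm square stub on top, on the table. Origin: centre of the underside
- pencil_cup: bystander: white ceramic cup, 72 mm diameter, 95 mm tall, on the table. Origin: centre of the underside
- tape: bystander: roll of paper tape lying flat, 90 mm diameter, 22 mm high. Origin: centre of the underside
- card_house: bystander: white model house, 50 x 120 mm, 55 mm high. Origin: centre of the underside

How it is judged:
By the outcome, as a careful person would: the job done as asked, in the order asked, and still so for the second after the job is handed in, with the robot touching nothing.
It also fails if it takes over 64 s, if anything falls off the work surface, if the arm or the gripper's body presses on something with over 40 N, if the wrist force passes 120 N, or if a joint passes its speed limit or range.

## Working session

There is one attempt and no reset: what is moved stays moved. The work goes in short steps, Python scripts to look and compute and a tool call to move; the robot and the scene stay as the last step left them, time stands still between calls to the robot, and variables do not carry over. Pictures are saved under pics/ and viewed, and the job is handed in when it is done.

Besides the shell and the picture viewer there is one more tool, called after "Request:" in YAML: its name, and indented under it one key for each argument. send_rows: Moves the arm, as the interface text tells. Its arguments: {"type":"object","properties":{"moves":{"type":"array","items":{"type":"array","items":{"type":"array","items":{"type":"number"}}}}},"required":["moves"]}

```bash
mkdir -p pics; python3 - <<'E'
from rig import bot,capture,get_calibration
import cv2,numpy as np
s=bot.observe();print(s)
for n in("scene","top","wrist"):
    c=get_calibration(n);print(n,c)
    p,d=capture(n);cv2.imwrite(f"pics/{n}0.png",p);np.savez(f"{n}0.npz",p=p,d=d,K=c["intrinsics"],R=c["R"],t=c["t"])
E
```

```text
{'t': 0.0, 'joint_pos': array([ 9.96660582e-01,  3.81172030e-01,  1.29823760e+00, -1.23377323e-05,
        1.46358790e+00, -2.15290791e-01]), 'qd': array([-0.00135549, -0.00055751, -0.00061115, -0.00021771,  0.00038544,
        0.00021176]), 'joint_efforts': array([-1.82334497e-03, -4.37914503e+01, -2.24556363e+01,  7.13106757e-02,
        3.53591284e-02, -1.10385306e-04]), 'tcp_pos': array([0.19298816, 0.51470578, 0.21705847]), 'tool_rot': array([-5.60556308e-01, -3.09063972e+00,  2.04415001e-03]), 'contact_force': array([ 0.29929526, -0.21842445,  0.0985154 ]), 'wrist_torque': array([-0.04220848, -0.01250231,  0.01343333]), 'finger_gap': 0.08824767103052439}
scene {'intrinsics': array([[481.60050876,   0.        , 323.61842549],
       [  0.        , 481.60050876, 235.30223766],
       [  0.        ,   0.        ,   1.        ]]), 'R': array([[ 0.71611897,  0.69797767,  0.00089268],
       [ 0.47693652, -0.48839809, -0.73075225],
       [-0.50961277,  0.5237313 , -0.68264218]]), 't': array([-0.40196843, -0.27183082,  1.41011193])}
top {'intrinsics': array([[562.48294117,   0.        , 323.83653388],
       [  0.        , 562.48294117, 240.40027485],
       [  0.        ,   0.        ,   1.        ]]), 'R': array([[-0.0279591 , -0.99945096, -0.01777827],
       [-0.983317  ,  0.030697  , -0.17929132],
       [ 0.17973862,  0.01246885, -0.98363538]]), 't': array([-0.01879049,  0.58375376,  1.06086488])}
wrist {'intrinsics': array([[377.49645383,   0.        , 319.38947257],
       [  0.        , 377.49645383, 238.14788049],
       [  0.        ,   0.        ,   1.        ]]), 'R': array([[ 0.35046903,  0.9365725 , -0.00184812],
       [ 0.89711861, -0.33513721,  0.2878563 ],
       [ 0.26897893, -0.1025427 , -0.95767183]]), 't': array([-0.55005206, -0.04054405,  0.39103281])}
```

View pics/scene0.png

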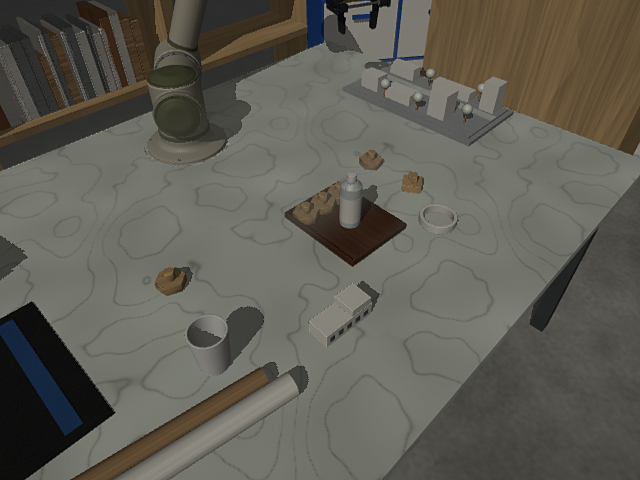

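View pics/top0.png

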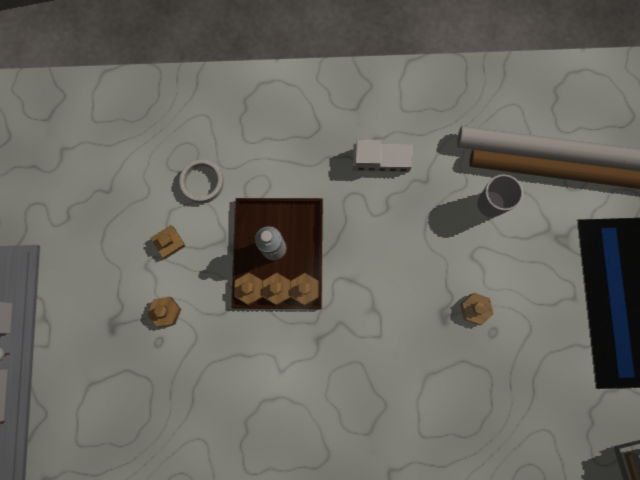

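View pics/wrist0.png

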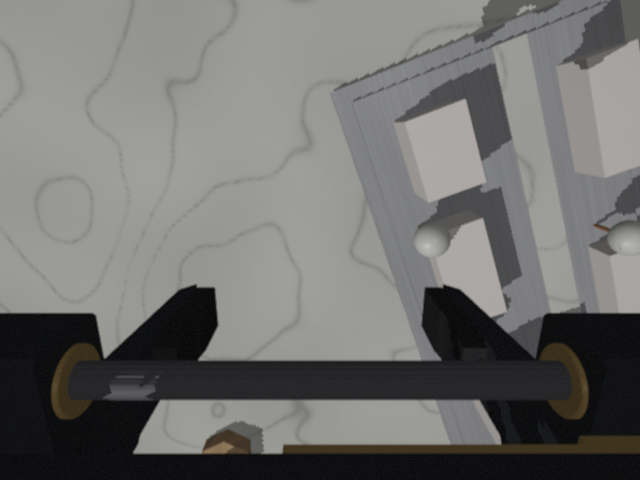

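The top view shows the tray centred at about (277,254), with the row at its bottom edge (towards the robot) and the can at (267,240). The loose hexes are at (163,312) and (477,309), and the square block is at (168,242). Next I'll measure them.

```bash
cat > h.py <<'E'
import numpy as np,cv2
def ray(uv,K,R,t,z):
    uv=np.atleast_2d(np.asarray(uv,float)); d=np.c_[(uv-[K[0,2],K[1,2]])/[K[0,0],K[1,1]],np.ones(len(uv))]@R
    C=-R.T@t; s=(z-C[2])/d[:,2]; return C+s[:,None]*d
def proj(X,K,R,t):
    c=np.atleast_2d(X)@R.T+t; return c[:,:2]/c[:,2:]*[K[0,0],K[1,1]]+[K[0,2],K[1,2]]
def cloud(d,K,R,t):
    v,u=np.mgrid[:480,:640]; p=np.stack([(u-K[0,2])/K[0,0]*d,(v-K[1,2])/K[1,1]*d,d],-1); return (p-t)@R
E
python3 - <<'E'
from h import *
f=np.load('top0.npz');p,d,K,R,t=[f[k] for k in('p','d','K','R','t')]
W=cloud(d,K,R,t)
c=cv2.resize(p[180:340,120:360],None,fx=3.3,fy=3.3,interpolation=cv2.INTER_CUBIC);cv2.imwrite('pics/topcrop.png',np.clip(c*1.6,0,255).astype(np.uint8))
print('table z',np.median(W[400:440,300:400,2]),'depth vs.; ')
h=cv2.cvtColor(p,cv2.COLOR_BGR2HSV)
for n,(u,v) in dict(row=(277,290),sq=(168,242),hexL=(160,314),hexR=(477,309),can=(267,237),tray=(300,225),wall=(235,250)).items(): print(n,h[v,u],W[v,u].round(4))
m=((h[...,0]<22)&(h[...,1]>80)&(h[...,2]>75)).astype(np.uint8)
n,l,s,ce=cv2.connectedComponentsWithStats(m)
for i in range(1,n):
    if s[i,4]>100: print(s[i],ce[i].round(1))
# depth-based
X=W[...,0];Z=W[...,2]
for nm,(lo,hi) in {'base':(.014,.027),'stub':(.034,.05)}.items():
    mm=((Z>lo)&(Z<hi)&m.astype(bool)).astype(np.uint8)
    n,l,s,ce=cv2.connectedComponentsWithStats(mm)
    for i in range(1,n):
        if s[i,4]>30: 
            P=W[l==i];print(nm,s[i],ce[i].round(1),P.mean(0).round(4),P[:,:2].min(0).round(4),P[:,:2].max(0).round(4))
mm=(Z>.06)&(Z<.16)&(np.abs(X-.6)<.3);n,l,s,ce=cv2.connectedComponentsWithStats(mm.astype(np.uint8))
for i in range(1,n):
    if s[i,4]>30: P=W[l==i];print('tall',s[i],ce[i].round(1),P.mean(0).round(4),P.min(0).round(4),P.max(0).round(4))
E
```

```text
table z -0.0002231233263760087 depth vs.; 
row [ 17 143 123] [0.4885 0.0591 0.042 ]
sq [ 16 142  81] [0.5914 0.277  0.0418]
hexL [ 16 140 118] [0.4482 0.2897 0.0416]
hexR [ 16 123 108] [ 0.4402 -0.3315  0.0362]
can [ 15  24 151] [0.5754 0.0658 0.1458]
tray [ 10 186  37] [0.6261 0.0133 0.0031]
wall [  9 188  19] [0.5757 0.147  0.0137]
[ 474  150  166   30 1427] [555.6 164.5]
[151 226  34  32 523] [168.  240.2]
[ 235  273   83   32 1669] [277.7 287.5]
[463 293  30  32 545] [479.  307.9]
[149 297  32  30 618] [164.8 310.5]
base [151 226  32  32 371] [168.7 240.9] [0.598  0.2821 0.0196] [0.5644 0.2544] [0.63   0.3186]
base [ 235  273   83   32 1225] [278.1 287.5] [0.4953 0.0587 0.0233] [ 0.4605 -0.0197] [0.5261 0.1458]
base [463 293  30  32 434] [478.9 307.9] [ 0.4432 -0.3394  0.0201] [ 0.4113 -0.3657] [ 0.473  -0.3074]
base [149 297  30  30 456] [165.1 310.7] [0.4559 0.2864 0.0196] [0.4258 0.2616] [0.4834 0.3196]
stub [474 151 166  29 903] [557.  165.5] [ 0.7267 -0.5161  0.0365] [ 0.6914 -0.68  ] [ 0.7638 -0.3489]
stub [157 232  14  14 115] [163.4 238.9] [0.5985 0.2871 0.0396] [0.586  0.2738] [0.6131 0.2999]
stub [241 281  12  13 111] [246.5 287. ] [0.496  0.1191 0.0429] [0.484  0.1086] [0.5085 0.1303]
stub [270 282  11  13 110] [275.1 287.4] [0.4935 0.0627 0.0434] [0.4811 0.0527] [0.5045 0.0729]
stub [298 282  12  13 106] [303.5 287.7] [0.4914 0.0068 0.0435] [ 0.4794 -0.0037] [0.5026 0.0174]
stub [475 302  11  13 104] [479.9 307.8] [ 0.4422 -0.3363  0.0402] [ 0.4302 -0.347 ] [ 0.4536 -0.3261]
stub [154 305  13  12 112] [159.7 310.7] [0.4549 0.2912 0.0393] [0.4443 0.2797] [0.466  0.3026]
tall [482 175  41  38 678] [503.2 192.4] [ 0.6613 -0.3874  0.0832] [ 0.6236 -0.4206  0.0601] [ 0.6945 -0.3476  0.1001]
tall [255 226  29  31 666] [268.9 241.2] [0.5729 0.0657 0.1162] [0.5526 0.0435 0.0601] [0.6023 0.0926 0.1491]
tall [  0 347   4  14  41] [  1.1 353.5] [0.3808 0.5852 0.0648] [0.3686 0.5823 0.06  ] [0.393  0.5888 0.0723]
```

View pics/topcrop.png

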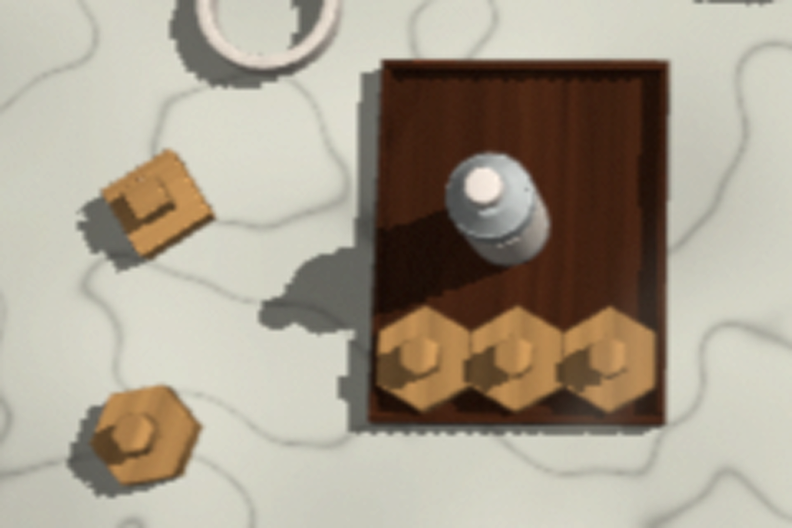

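```bash
cat >> h.py <<'E'
def hexes(d,K,R,t,z0,us,lo=.015,stub=.034):
    W=cloud(d,K,R,t);Z=W[...,2];out=[]
    for (u,v,r) in us:
        sel=np.zeros((480,640),np.uint8);cv2.circle(sel,(int(u),int(v)),r,1,-1)
        for a,b,zz in((lo+z0,z0+.055,z0+.02),(z0+stub,z0+.055,z0+.04)):
            m=((Z>a)&(Z<b)&(sel>0)).astype(np.uint8)
            n,l,s,_=cv2.connectedComponentsWithStats(m);i=1+np.argmax(s[1:,4])
            c=max(cv2.findContours((l==i).astype(np.uint8),cv2.RETR_EXTERNAL,cv2.CHAIN_APPROX_NONE)[0],key=cv2.contourArea)
            v_,u_=np.nonzero(l==i);P=ray(np.c_[u_,v_],K,R,t,zz)[:,:2];ctr=P.mean(0)
            Q=ray(c[:,0,:],K,R,t,zz)[:,:2]-ctr;rr=np.hypot(*Q.T);th=np.arctan2(Q[:,1],Q[:,0])
            dth=np.gradient(np.unwrap(th)); f=np.sum(rr*np.exp(6j*th)*np.abs(dth))
            out.append((ctr.round(4),round(np.degrees(np.angle(f))/6,1),round(abs(f)*1000,1),rr.max().round(4)))
    return out
E
python3 - <<'E'
from h import *
f=np.load('top0.npz');p,d,K,R,t=[f[k] for k in('p','d','K','R','t')]
W=cloud(d,K,R,t);Z=W[...,2]
for o in hexes(d,K,R,t,0,[(163,312,26),(477,309,26)]):print(o)
for v,u in[(246,287),(275,287),(303,287)]:pass
for o in hexes(d,K,R,t,.004,[(247,287,12),(276,287,12),(304,287,12)]):print('row',o)
# can
for lo,hi in((.144,.16),(.128,.15),(.1,.13)):
    m=(Z>lo)&(Z<hi)&(np.abs(W[...,0]-.57)<.08)&(np.abs(W[...,1]-.06)<.08);P=W[m];print('can',lo,P.shape,P.mean(0).round(4),P.min(0).round(4),P.max(0).round(4))
# tray walls: rim points z .012-.02
m=(Z>.012)&(Z<.0195)&(np.abs(W[...,0]-.57)<.14)&(np.abs(W[...,1]-.06)<.12)
P=W[m];r=cv2.minAreaRect(P[:,:2].astype(np.float32)*1000);print('tray',r)
f=np.load('scene0.npz');p,d,K,R,t=[f[k] for k in('p','d','K','R','t')]
W=cloud(d,K,R,t);Z=W[...,2]
for lo,hi in((.144,.16),(.05,.1)):
    m=(Z>lo)&(Z<hi)&(np.abs(W[...,0]-.57)<.08)&(np.abs(W[...,1]-.06)<.08);P=W[m];print('can scene',lo,P.shape,P.mean(0).round(4),P.min(0).round(4),P.max(0).round(4))
    if lo==.05:
        x,y=P[:,0],P[:,1];A=np.c_[2*x,2*y,np.ones(len(x))];s=np.linalg.lstsq(A,x*x+y*y,rcond=None)[0];print('circ',s[:2],np.sqrt(s[2]+s[0]**2+s[1]**2))
E
```

```text
(array([0.4543, 0.2916]), np.float64(-21.7), np.float64(5.9), np.float64(0.0322))
(array([0.4545, 0.2912]), np.float64(-21.4), np.float64(2.6), np.float64(0.0128))
(array([ 0.442 , -0.3357]), np.float64(6.8), np.float64(6.0), np.float64(0.033))
(array([ 0.4421, -0.3352]), np.float64(8.6), np.float64(2.4), np.float64(0.0127))
row (array([0.498, 0.121]), np.float64(29.9), np.float64(0.2), np.float64(0.0242))
row (array([0.4956, 0.1196]), np.float64(-2.8), np.float64(2.9), np.float64(0.0123))
row (array([0.4963, 0.0628]), np.float64(21.5), np.float64(0.6), np.float64(0.0242))
row (array([0.4932, 0.0631]), np.float64(-3.1), np.float64(3.1), np.float64(0.0127))
row (array([0.4946, 0.0067]), np.float64(-28.7), np.float64(0.0), np.float64(0.0242))
row (array([0.4913, 0.0074]), np.float64(0.8), np.float64(2.4), np.float64(0.0126))
can 0.144 (39, 3) [0.579  0.0673 0.1454] [0.5698 0.0601 0.1441] [0.5868 0.077  0.1491]
can 0.128 (119, 3) [0.5767 0.0679 0.1421] [0.5654 0.0548 0.1287] [0.5877 0.0789 0.1491]
can 0.1 (447, 3) [0.5746 0.0667 0.1179] [0.5526 0.044  0.1004] [0.6023 0.0926 0.1295]
tray ((580.6676025390625, 76.63400268554688), (212.3895263671875, 251.39910888671875), 88.43089294433594)
can scene 0.144 (4, 3) [0.5789 0.0699 0.1447] [0.5733 0.0625 0.1443] [0.5845 0.0758 0.145 ]
can scene 0.05 (377, 3) [0.5905 0.0558 0.0752] [0.5621 0.0433 0.0501] [0.6046 0.0853 0.0999]
circ [0.57860062 0.06964256] 0.023732117113075896
```

Request:
send_rows:
  moves:
    - [[0.02,-0.035,0.003,0,0,0.032,-0.3],[0.04,-0.07,0.006,0,0,0.064,-0.3],[0.06,-0.105,0.009,0,0,0.096,-0.3],[0.08,-0.14,0.012,0,0,0.128,-0.3],[0.1,-0.175,0.015,0,0,0.16,-0.3],[0.12,-0.21,0.018,0,0,0.192,-0.3],[0.14,-0.245,0.021,0,0,0.224,-0.3],[0.16,-0.28,0.024,0,0,0.256,-0.3],[0.18,-0.315,0.027,0,0,0.288,-0.3],[0.2,-0.35,0.03,0,0,0.321,-0.3]]

```text
t: 0.98
tcp_pos: [0.3934, 0.1629, 0.2474]
tool_rot: [-0.057, -3.141, 0.002]
contact_force: [0.2, 0.1, -0.8]
finger_gap: 0.0311
```

Request:
send_rows:
  moves:
    - [[0.01,-0.01,0,-0.0024,-0.061,0,-0.3],[0.02,-0.02,0,-0.0048,-0.122,0,-0.3],[0.035,-0.03,0,-0.0072,-0.183,0,-0.3],[0.05,-0.04,0,-0.0096,-0.244,0,-0.3],[0.065,-0.05,0,-0.012,-0.305,0,-0.3],[0.08,-0.06,-0.01,-0.0144,-0.366,0,-0.3],[0.095,-0.07,-0.02,-0.0168,-0.427,0,-0.3],[0.11,-0.08,-0.04,-0.0192,-0.488,0,-0.3],[0.125,-0.09,-0.06,-0.0216,-0.549,0,-0.3],[0.14,-0.093,-0.08,-0.024,-0.61,0,-0.3]]

```text
t: 1.82
tcp_pos: [0.5339, 0.0687, 0.1671]
tool_rot: [0.048, 2.527, -0.02]
contact_force: [1.2, -0.7, 0.3]
finger_gap: 0.0305
```

```bash
python3 - <<'E'
from rig import bot,capture,get_calibration
from h import *
from scipy.spatial.transform import Rotation as Ro
s=bot.observe();print(s['t'],s['tcp_pos'].round(4),s['joint_pos'].round(3),s['contact_force'].round(2));print(Ro.from_rotvec(s['tool_rot']).as_matrix().round(3))
p,d=capture('scene');cv2.imwrite('pics/scene1.png',cv2.resize(p[120:320,240:460],None,fx=3,fy=3))
E
```

```text
1.8167 [0.5339 0.0687 0.1671] [-0.113  0.217  1.882  0.095  0.431 -1.72 ] [ 1.18 -0.69  0.32]
[[-0.817  0.039  0.576]
 [ 0.03   0.999 -0.025]
 [-0.576 -0.003 -0.817]]
```

View pics/scene1.png

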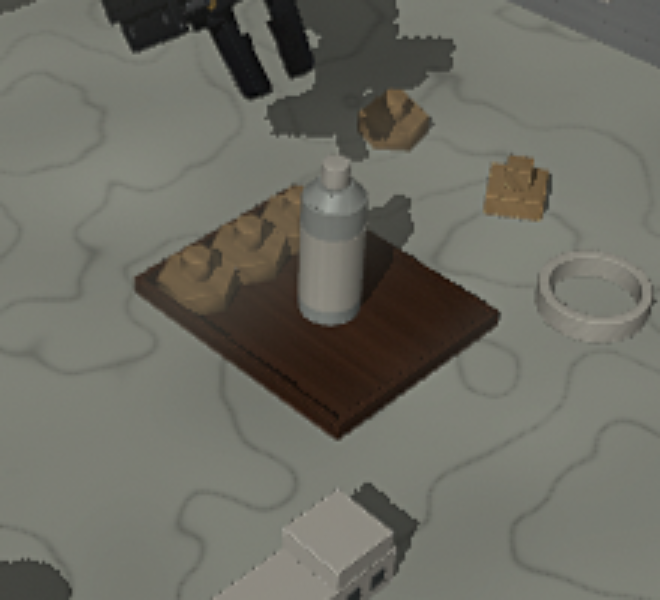

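```bash
python3 - <<'E'
from rig import bot,capture,get_calibration
from h import *
print(bot.tips_ahead)
for n in('scene','top'):
    s=bot.observe();c=get_calibration(n);p,d=capture(n);K,R,t=c['intrinsics'],c['R'],c['t']
    W=cloud(d,K,R,t);hsv=p.max(2)
    m=(d>0)&(hsv<45)&(W[...,2]>.13)&(np.abs(W[...,0]-.54)<.08)&(np.abs(W[...,1]-.07)<.08)&(W[...,2]<.3)
    P=W[m];
    if len(P): i=P[:,2].argsort()[:12:3];print(n,P[i].round(3))
    print(s['tcp_pos'],proj(s['tcp_pos'],K,R,t))
    cv2.imwrite(f'pics/{n}2.png',p)
E
```

```text
0.017
scene [[0.516 0.085 0.179]
 [0.521 0.087 0.181]
 [0.514 0.04  0.182]
 [0.521 0.045 0.182]]
[0.53323035 0.06864964 0.16243154] [[336.27560559 158.43247046]]
top [[0.513 0.085 0.177]
 [0.518 0.085 0.182]
 [0.529 0.046 0.185]
 [0.51  0.086 0.186]]
[0.53198883 0.06940993 0.1637225 ] [[264.02223558 259.26631602]]
```

View pics/scene2.png

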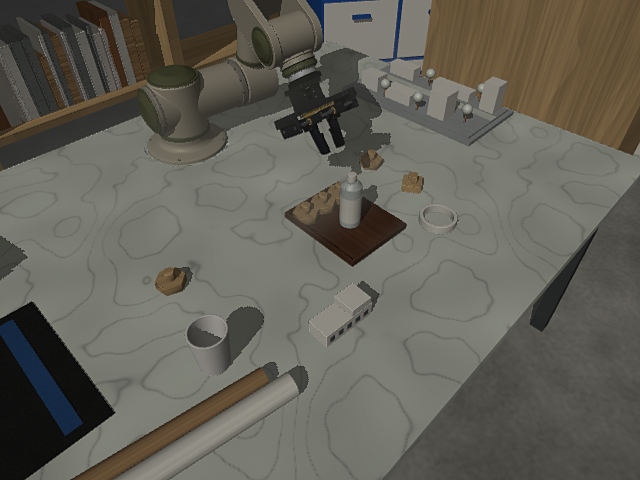

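View pics/top2.png

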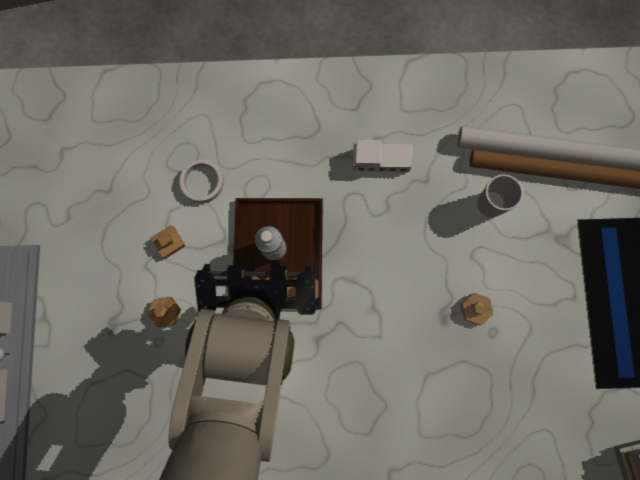

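```bash
python3 - <<'E'
from rig import bot,capture,get_calibration
from h import *
from scipy.spatial.transform import Rotation as Ro
s=bot.observe();c=get_calibration('wrist');p,d=capture('wrist');K,R,t=c['intrinsics'],c['R'],c['t']
T=Ro.from_rotvec(s['tool_rot']).as_matrix()
print(s['t'],s['tcp_pos'],s['finger_gap'],'cam in tool',T.T@(-R.T@t-s['tcp_pos']),(R@T).round(3))
W=(cloud(d,K,R,t)-s['tcp_pos'])@T
cv2.imwrite('pics/wrist3.png',np.clip(p*1.5,0,255).astype(np.uint8))
for z in np.arange(-.08,.03,.01):
    m=(d>0)&(np.abs(W[...,2]-z)<.005)&(np.abs(W[...,0])<.05)&(np.abs(W[...,1])<.1)
    if m.any():P=W[m];print(round(z,3),len(P),P.min(0).round(3),P.max(0).round(3))
for q in([0,.015,.017],[0,-.015,.017],[0,0,0]):print(q,proj(T@q+s['tcp_pos'],K,R,t))
E
```

```text
1.9667 [0.53235181 0.06982864 0.16580202] 0.030829351259302556 cam in tool [ 0.07346659  0.00059837 -0.16746858] [[ 0.001  1.    -0.   ]
 [-0.958  0.001 -0.288]
 [-0.288  0.     0.958]]
-0.08 651 [-0.014 -0.079 -0.085] [ 0.02   0.081 -0.075]
-0.07 1741 [-0.013 -0.029 -0.075] [ 0.011  0.03  -0.065]
-0.06 1644 [ 0.002 -0.031 -0.065] [ 0.01   0.032 -0.055]
-0.05 1548 [-0.01  -0.031 -0.055] [ 0.01   0.032 -0.045]
-0.04 1474 [-0.01  -0.029 -0.045] [ 0.01   0.031 -0.035]
-0.03 982 [-0.01  -0.029 -0.035] [ 0.01   0.03  -0.025]
-0.02 243 [-0.01  -0.026 -0.025] [ 0.01   0.028 -0.02 ]
[0, 0.015, 0.017] [[346.733591   271.04736375]]
[0, -0.015, 0.017] [[289.48239622 271.00466992]]
[0, 0, 0] [[317.99610481 284.15551202]]
```

View pics/wrist3.png

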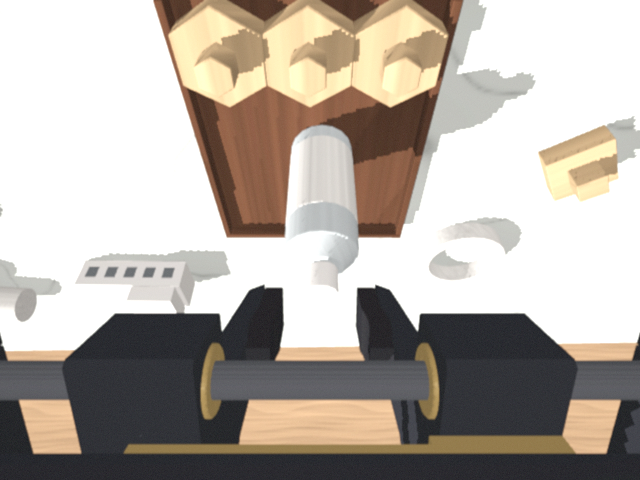

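Request:
send_rows:
  moves:
    - [[0,0,-0.02,0,0,0,-0.3],[0,0,-0.04,0,0,0,-0.3],[0.001,0,-0.06,0,0,0,-0.3],[0.002,0,-0.08,0,0,0,-0.3],[0.003,0,-0.095,0,0,0,-0.3],[0.003,0,-0.105,0,0,0,-0.3],[0.003,0,-0.115,0,0,0,-0.3],[0.003,0,-0.12,0,0,0,-0.3],[0.003,0,-0.123,0,0,0,-0.3],[0.003,0,-0.123,0,0,0,-0.3]]

```text
t: 2.85
tcp_pos: [0.5447, 0.0691, 0.0645]
tool_rot: [0.044, 2.562, -0.009]
contact_force: [0.1, 0.1, -0.2]
finger_gap: 0.0309
```

```bash
cat > look.py <<'E'
from rig import bot,capture,get_calibration
from h import *
import sys
from scipy.spatial.transform import Rotation as Ro
def tips(n='wrist'):
    s=bot.observe();c=get_calibration(n);p,d=capture(n);K,R,t=c['intrinsics'],c['R'],c['t']
    T=Ro.from_rotvec(s['tool_rot']).as_matrix();W=(cloud(d,K,R,t)-s['tcp_pos'])@T
    m=(d>0)&(p.max(2)<60)&(np.abs(W[...,0])<.02)&(np.abs(W[...,1])<.07)&(W[...,2]>-.06)&(W[...,2]<.03)
    print(n,s['tcp_pos'].round(4),'F',s['contact_force'].round(1),'tip z in tool',np.sort(W[m][:,2])[-5:].round(4) if m.any() else None)
    return s,p,d,K,R,t
E
python3 - <<'E'
from look import *
tips('wrist');s,p,d,K,R,t=tips('scene')
cv2.imwrite('pics/scene4.png',cv2.resize(p[120:320,240:460],None,fx=3,fy=3))
E
```

```text
wrist [0.5447 0.0691 0.0645] F [ 0.1  0.1 -0.2] tip z in tool [-0.0214 -0.0214 -0.0213 -0.0212 -0.0212]
scene [0.5444 0.0691 0.0645] F [-0.3  0.4  0.1] tip z in tool [-0.0233 -0.0231 -0.0229 -0.0218 -0.0216]
```

View pics/scene4.png

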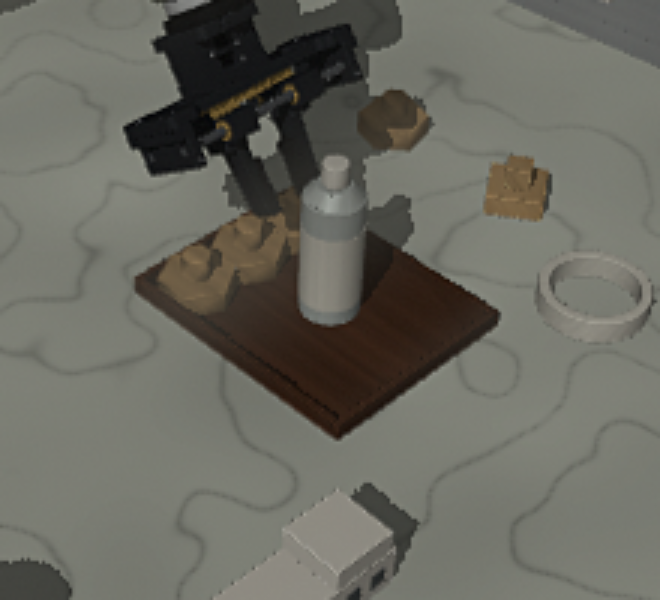

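```bash
python3 - <<'E'
from rig import bot
import numpy as np
from scipy.optimize import least_squares
s=bot.observe();print(s['joint_pos'].round(4),s['tcp_pos'],s['tool_rot'])
E
```

```text
[-0.1127  0.4272  1.9674  0.2647  0.1758 -1.8961] [0.5443299  0.06914085 0.06452422] [ 0.04422831  2.56248547 -0.00891784]
```

```bash
python3 - <<'E'
from look import *
for n in('scene','top'):
    s=bot.observe();c=get_calibration(n);p,d=capture(n);K,R,t=c['intrinsics'],c['R'],c['t']
    T=Ro.from_rotvec(s['tool_rot']).as_matrix();W=(cloud(d,K,R,t)-s['tcp_pos'])@T
    dark=(p.max(2)<70)&(d>0)&(np.abs(W[...,0])<.08)&(np.abs(W[...,1])<.11)
    for z in np.arange(-.2,-.01,.01):
        m=dark&(np.abs(W[...,2]-z)<.005)
        if m.sum()>3:
            P=W[m];c=np.abs(P[:,1])<.04
            print(n,round(z,3),len(P),'x',P[:,0].min().round(3),P[:,0].max().round(3),'mid x',P[c,0].min().round(3) if c.any() else None,'y',P[:,1].min().round(3),P[:,1].max().round(3))
E
```

```text
scene -0.2 110 x -0.042 0.017 mid x -0.042 y -0.038 0.024
scene -0.19 33 x -0.034 0.016 mid x -0.034 y -0.032 0.024
scene -0.18 160 x -0.038 0.027 mid x -0.038 y -0.037 0.029
scene -0.17 176 x -0.039 0.03 mid x -0.039 y -0.041 0.023
scene -0.16 131 x -0.034 0.025 mid x -0.034 y -0.04 0.02
scene -0.15 139 x -0.022 0.019 mid x -0.022 y -0.04 0.019
scene -0.14 148 x -0.026 0.019 mid x -0.026 y -0.042 0.02
scene -0.13 323 x -0.036 0.031 mid x -0.027 y -0.094 0.093
scene -0.12 345 x -0.037 0.032 mid x -0.025 y -0.094 0.095
scene -0.11 285 x -0.037 0.033 mid x -0.035 y -0.094 0.093
scene -0.1 388 x -0.037 0.037 mid x -0.036 y -0.086 0.089
scene -0.09 244 x -0.036 0.032 mid x -0.036 y -0.086 0.088
scene -0.08 95 x -0.028 0.015 mid x -0.015 y -0.083 0.083
scene -0.07 79 x -0.012 0.012 mid x -0.012 y -0.033 0.035
scene -0.06 90 x -0.012 0.011 mid x -0.012 y -0.034 0.035
scene -0.05 84 x -0.013 0.013 mid x -0.013 y -0.033 0.033
scene -0.04 87 x -0.078 0.012 mid x -0.078 y -0.031 0.033
scene -0.03 73 x -0.07 0.011 mid x -0.07 y -0.031 0.031
scene -0.02 20 x -0.064 0.062 mid x -0.064 y -0.027 0.
[... 309 characters left out ...]
id x None y -0.041 -0.041
top -0.14 82 x -0.024 0.018 mid x -0.024 y -0.041 0.016
top -0.13 1380 x -0.035 0.034 mid x -0.025 y -0.093 0.093
top -0.12 390 x -0.037 0.029 mid x -0.025 y -0.094 0.092
top -0.11 357 x -0.036 0.021 mid x -0.036 y -0.091 0.091
top -0.1 430 x -0.036 0.025 mid x -0.036 y -0.085 0.085
top -0.09 56 x -0.036 0.019 mid x -0.035 y -0.085 0.084
top -0.07 10 x -0.003 0.001 mid x -0.003 y -0.017 0.023
top -0.06 10 x -0.012 -0.0 mid x -0.012 y -0.017 0.026
top -0.05 22 x -0.059 0.007 mid x -0.059 y 0.001 0.029
top -0.04 72 x -0.058 -0.001 mid x -0.058 y -0.03 0.03
top -0.03 107 x -0.066 0.004 mid x -0.066 y -0.029 0.027
top -0.02 54 x -0.068 -0.002 mid x -0.068 y -0.027 0.028
```

```bash
cat >> look.py <<'E'
TY=np.radians(-2.2);ex=np.array([np.cos(TY),np.sin(TY),0]);ey=np.array([-ex[1],ex[0],0]);ez=np.array([0,0,1.])
CAN=np.array([.5785,.068,0]);TIP=-.0215
def tilt(th,lam):
    a,b=np.radians(th),np.tan(np.radians(lam))
    z=np.sin(a)*ex+b*ey-np.cos(a)*ez;z/=np.linalg.norm(z)
    y=np.cross(z,ex)
    y/=np.linalg.norm(y); 
    if y@ey<0:y=-y
    return np.c_[np.cross(y,z),y,z]
def plan(Rt,tip):
    s=bot.observe();R0=Ro.from_rotvec(s['tool_rot']).as_matrix()
    print('now tip',(s['tcp_pos']+TIP*R0[:,2]).round(4),s['joint_pos'].round(3))
    print('shift',(tip-TIP*Rt[:,2]-s['tcp_pos']).round(4),'turn',Ro.from_matrix(Rt@R0.T).as_rotvec().round(4))
E
python3 - <<'E'
from look import *
plan(tilt(30,8),CAN-.039*ex+.026*ez)
plan(tilt(30,8),CAN-.039*ex+.06*ez)
E
```

```text
now tip [0.5324 0.0695 0.0824] [-0.113  0.427  1.968  0.265  0.176 -1.896]
shift [ 0.0061  0.0029 -0.0568] turn [0.1599 0.0547 0.0002]
now tip [0.5324 0.0695 0.0824] [-0.113  0.427  1.968  0.265  0.176 -1.896]
shift [ 0.0061  0.0029 -0.0228] turn [0.1599 0.0547 0.0002]
```

Request:
send_rows:
  moves:
    - [[0,0,0,0.03,0.01,0,-0.64],[0.001,0.001,0,0.06,0.02,0,-0.64],[0.002,0.002,0,0.09,0.03,0,-0.64],[0.004,0.003,0,0.13,0.045,0,-0.64],[0.006,0.003,-0.003,0.16,0.055,0,-0.64],[0.006,0.003,-0.008,0.16,0.055,0,-0.64],[0.006,0.003,-0.013,0.16,0.055,0,-0.64],[0.006,0.003,-0.018,0.16,0.055,0,-0.64],[0.006,0.003,-0.023,0.16,0.055,0,-0.64],[0.006,0.003,-0.023,0.16,0.055,0,-0.64]]

```text
t: 3.88
tcp_pos: [0.5498, 0.0722, 0.0408]
tool_rot: [0.107, 2.614, 0.198]
contact_force: [-0.2, 0.1, 0.2]
finger_gap: 0.0159
```

```bash
python3 - <<'E'
from look import *
tips('wrist')
plan(tilt(30,8),CAN-.039*ex+.026*ez)
E
```

```text
wrist [0.5498 0.0722 0.0408] F [-0.2  0.1  0.2] tip z in tool [-0.0213 -0.0211 -0.0211 -0.021  -0.021 ]
now tip [0.5393 0.0696 0.0597] [-0.191  0.48   1.948  0.797  0.302 -2.399]
shift [ 0.0003 -0.0001 -0.0337] turn [-0.0003 -0.001   0.0002]
```

Request:
send_rows:
  moves:
    - [[0,0,-0.005,0,0,0,-0.64],[0,0,-0.01,0,0,0,-0.64],[0,0,-0.015,0,0,0,-0.64],[0,0,-0.02,0,0,0,-0.64],[0,0,-0.024,0,0,0,-0.64],[0,0,-0.027,0,0,0,-0.64],[0,0,-0.03,0,0,0,-0.64],[0,0,-0.032,0,0,0,-0.64],[0,0,-0.033,0,0,0,-0.64],[0,0,-0.033,0,0,0,-0.64]]

```text
t: 4.77
tcp_pos: [0.5501, 0.0722, 0.0083]
tool_rot: [0.106, 2.614, 0.198]
contact_force: [-0.6, -1.1, 0.5]
finger_gap: 0.0159
```

```bash
python3 - <<'E'
from look import *
tips('wrist')
plan(tilt(30,8),CAN-.039*ex+.026*ez)
s,p,d,K,R,t=tips('scene')
cv2.imwrite('pics/scene5.png',cv2.resize(p[120:320,240:460],None,fx=3,fy=3))
E
```

```text
wrist [0.5501 0.0722 0.0083] F [-0.6 -1.1  0.5] tip z in tool [0.0242 0.0248 0.0248 0.0251 0.0252]
now tip [0.5394 0.0696 0.0269] [-0.191  0.553  1.976  1.089  0.243 -2.702]
shift [ 0.0002 -0.0001 -0.0009] turn [-0.0003 -0.0007  0.0001]
scene [0.5501 0.0722 0.0084] F [-0.7  0.8  0.2] tip z in tool [0.0291 0.0294 0.0295 0.0299 0.03  ]
```

View pics/scene5.png

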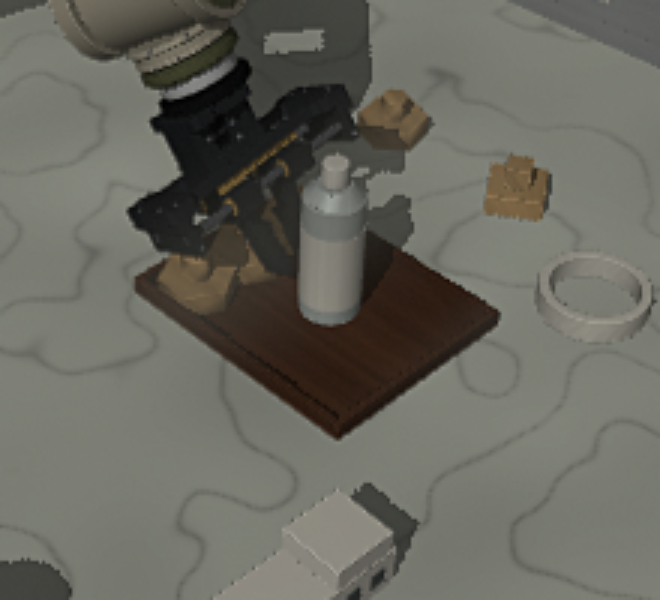

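Request:
send_rows:
  moves:
    - [[0.004,-0.0002,0,0,0,0,-0.64],[0.008,-0.0003,0,0,0,0,-0.64],[0.012,-0.0005,0,0,0,0,-0.64],[0.016,-0.0006,0,0,0,0,-0.64],[0.02,-0.0008,0,0,0,0,-0.64],[0.024,-0.0009,0,0,0,0,-0.64],[0.028,-0.0011,0,0,0,0,-0.64],[0.032,-0.0012,0,0,0,0,-0.64],[0.036,-0.0014,0,0,0,0,-0.64],[0.038,-0.0015,0,0,0,0,-0.64]]

```text
t: 5.7
tcp_pos: [0.5886, 0.0707, 0.0086]
tool_rot: [0.106, 2.613, 0.198]
contact_force: [-2.5, 0.5, 0.5]
finger_gap: 0.0157
```

```bash
cat >> look.py <<'E'
def can():
    s,p,d,K,R,t=tips('scene');W=cloud(d,K,R,t);Z=W[...,2]
    m=(Z>.05)&(Z<.105)&(W[...,0]>.52)&(W[...,0]<.72)&(np.abs(W[...,1]-.06)<.07)&(p.max(2)>70);P=W[m]
    from scipy.optimize import least_squares
    f=least_squares(lambda q:np.hypot(P[:,0]-q[0],P[:,1]-q[1])-.025,[.6,.065],loss='soft_l1',f_scale=.002)
    print('can',f.x.round(4),'tray',((np.r_[f.x,0]-O)@ex*1000).round(1),((np.r_[f.x,0]-O)@ey*1000).round(1),len(P))
    lo=P[P[:,2]<.065][:,:2].mean(0);hi=P[P[:,2]>.09][:,:2].mean(0);print('lean hi-lo',(hi-lo).round(4))
    return s,p,d,K,R,t
O=np.array([.569,.0603,0])
E
python3 - <<'E'
from look import *
s,p,*_=can();print(s['joint_pos'].round(3))
cv2.imwrite('pics/scene6.png',cv2.resize(p[120:320,240:460],None,fx=3,fy=3))
E
```

```text
scene [0.5886 0.0707 0.0086] F [-2.5  0.5  0.5] tip z in tool [0.029  0.0291 0.0297 0.0297 0.03  ]
can [0.6081 0.0676] tray 38.8 8.8 428
lean hi-lo [-0.008  -0.0026]
[-0.178  0.585  1.87   0.856  0.277 -2.451]
```

View pics/scene6.png

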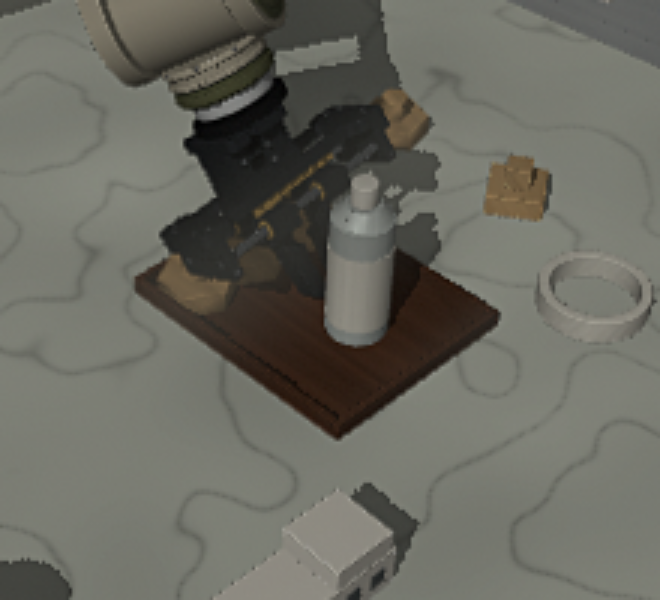

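Request:
send_rows:
  moves:
    - [[0.005,-0.0002,0,0,0,0,-0.64],[0.01,-0.0004,0,0,0,0,-0.64],[0.015,-0.0006,0,0,0,0,-0.64],[0.02,-0.0008,0,0,0,0,-0.64],[0.024,-0.0009,0,0,0,0,-0.64],[0.028,-0.0011,0,0,0,0,-0.64],[0.032,-0.0012,0,0,0,0,-0.64],[0.036,-0.0014,0,0,0,0,-0.64],[0.038,-0.0015,0,0,0,0,-0.64],[0.04,-0.0015,0,0,0,0,-0.64]]

```text
t: 6.58
tcp_pos: [0.629, 0.0691, 0.0085]
tool_rot: [0.106, 2.613, 0.198]
contact_force: [-1.1, 0.3, 0.1]
finger_gap: 0.0158
```

```bash
python3 - <<'E'
from look import *
s,p,*_=can();print(s['joint_pos'].round(3))
E
```

```text
scene [0.629  0.0691 0.0085] F [-1.1  0.3  0.1] tip z in tool [0.0286 0.0292 0.0295 0.0298 0.0299]
can [0.6487 0.0658] tray 79.5 8.6 446
lean hi-lo [-0.01   -0.0041]
[-0.166  0.623  1.758  0.681  0.325 -2.258]
```

Request:
send_rows:
  moves:
    - [[0.0005,0,0,0,0,0,-0.64],[0.001,0,0,0,0,0,-0.64],[0.0015,-0.0001,0,0,0,0,-0.64],[0.002,-0.0001,0,0,0,0,-0.64],[0.0024,-0.0001,0,0,0,0,-0.64],[0.0026,-0.0001,0,0,0,0,-0.64],[0.0028,-0.0001,0,0,0,0,-0.64],[0.003,-0.0001,0,0,0,0,-0.64],[0.003,-0.0001,0,0,0,0,-0.64],[0.003,-0.0001,0,0,0,0,-0.64]]

```text
t: 7.47
tcp_pos: [0.632, 0.069, 0.0085]
tool_rot: [0.106, 2.613, 0.198]
contact_force: [-3.9, -0.4, 1.3]
finger_gap: 0.0157
```

```bash
python3 - <<'E'
from look import *
s,p,*_=can()
cv2.imwrite('pics/scene7.png',cv2.resize(p[120:320,240:460],None,fx=3,fy=3))
p,d=capture('top');cv2.imwrite('pics/top7.png',cv2.resize(p[180:330,200:400],None,fx=4,fy=4))
E
```

```text
scene [0.632  0.069  0.0085] F [-3.9 -0.4  1.3] tip z in tool [0.0281 0.0281 0.0283 0.0292 0.0298]
can [0.6512 0.0656] tray 81.9 8.5 444
lean hi-lo [-0.0094 -0.0039]
```

View pics/scene7.png

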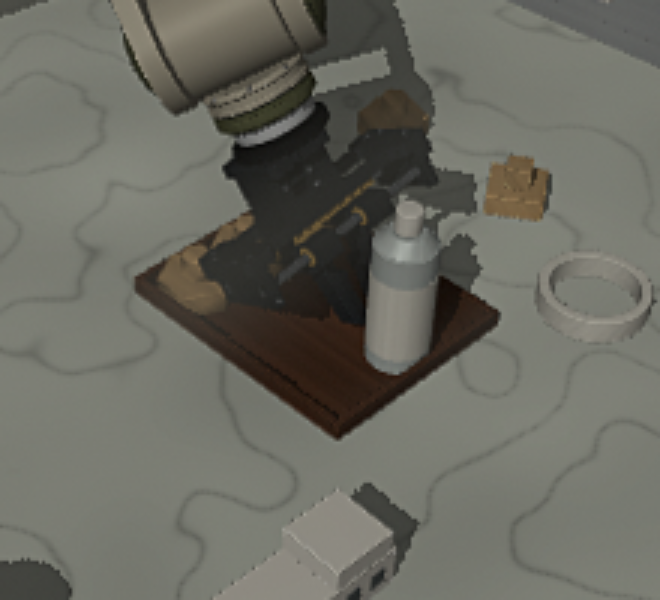

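View pics/top7.png

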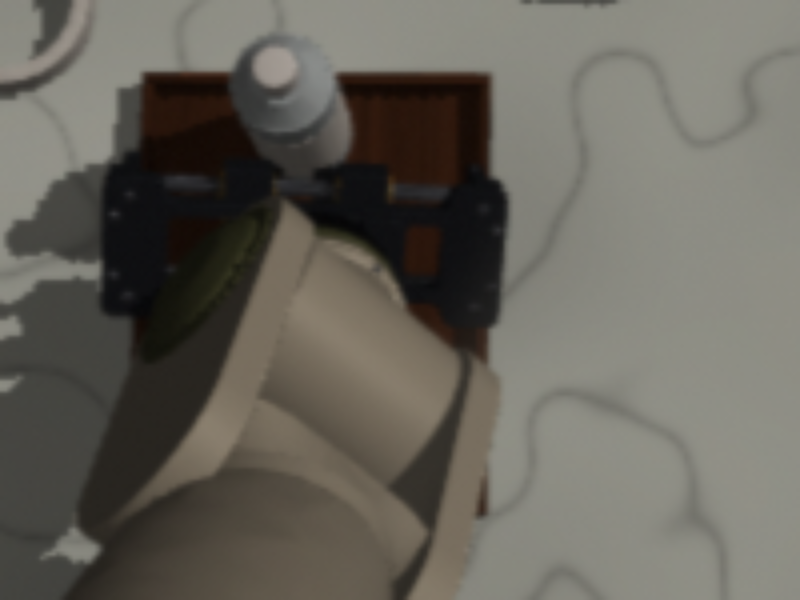

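Request:
send_rows:
  moves:
    - [[0.0003,0,0,0,0,0,-0.64],[0.0006,0,0,0,0,0,-0.64],[0.0009,0,0,0,0,0,-0.64],[0.001,0,0,0,0,0,-0.64],[0.001,0,0,0,0,0,-0.64],[0.001,0,0,0,0,0,-0.64],[0.001,0,0,0,0,0,-0.64],[0.001,0,0,0,0,0,-0.64],[0.001,0,0,0,0,0,-0.64],[0.001,0,0,0,0,0,-0.64]]

```text
t: 8.4
tcp_pos: [0.6324, 0.0692, 0.0083]
tool_rot: [0.106, 2.614, 0.198]
contact_force: [-8.1, -0.2, 3.7]
finger_gap: 0.0161
```

```bash
python3 - <<'E'
from look import *
s,p,d,K,R,t=can()
cv2.imwrite('pics/scene8.png',cv2.resize(p[180:280,300:420],None,fx=6,fy=6,interpolation=cv2.INTER_CUBIC))
E
```

```text
scene [0.6324 0.0692 0.0083] F [-8.1 -0.2  3.7] tip z in tool [0.0276 0.0278 0.0279 0.0289 0.0292]
can [0.6513 0.0658] tray 82.0 8.6 445
lean hi-lo [-0.0087 -0.0042]
```

View pics/scene8.png

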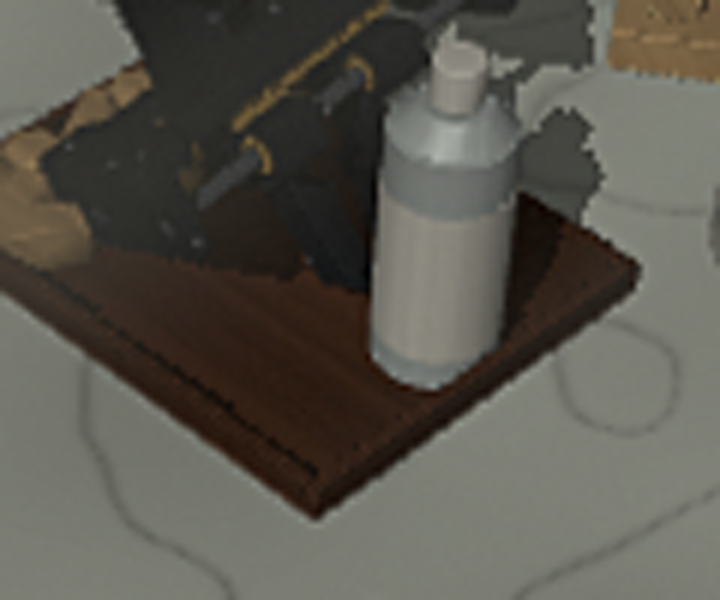

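Request:
send_rows:
  moves:
    - [[-0.002,0,0,0,0,0,-0.64],[-0.005,0,0,0,0,0,-0.64],[-0.01,0,0,0,0,0,-0.64],[-0.02,0,0,0,0,0,-0.64],[-0.03,0,0.005,0,0,0,-0.64],[-0.04,0,0.02,0,0,0,-0.5],[-0.05,0,0.045,0,0,0,-0.35],[-0.06,0,0.08,0,0,0,-0.2],[-0.07,0,0.115,0,0,0,-0.2],[-0.075,0,0.15,0,0,0,-0.2]]

```text
t: 9.28
tcp_pos: [0.5555, 0.0692, 0.1599]
tool_rot: [0.107, 2.615, 0.197]
contact_force: [1.0, 1.0, -0.5]
finger_gap: 0.0353
```

```bash
python3 - <<'E'
from look import *
can()
c=get_calibration('top');p,d=capture('top');cv2.imwrite('pics/top9.png',cv2.resize(p[180:330,200:400],None,fx=4,fy=4))
# plan: vertical tool, yaw so jaw at 90-2.2 deg; above hexL
R=tilt(0,0);s=bot.observe();print(R.round(3))
for nm,c0,off in(('A',[.4544,.2914],-21.5),('B',[.4421,-.3355],7.7)):
    # flats normals at off+30+60k ; want jaw angle, choose near current
    print(nm,[round(off+30+60*k,1) for k in range(-2,4)])
plan(R,np.array([.50,.0,.15]))
E
```

```text
scene [0.5555 0.0692 0.1599] F [ 1.   1.  -0.5] tip z in tool [-0.0208 -0.0207 -0.0204 -0.02   -0.02  ]
can [0.6514 0.0661] tray 82.1 9.0 422
lean hi-lo [ 0.0003 -0.0007]
[[-0.999  0.038  0.   ]
 [ 0.038  0.999  0.   ]
 [ 0.     0.    -1.   ]]
A [-111.5, -51.5, 8.5, 68.5, 128.5, 188.5]
B [-82.3, -22.3, 37.7, 97.7, 157.7, 217.7]
now tip [0.5475 0.0664 0.1827] [-0.195  0.266  1.781  0.379  0.62  -1.942]
shift [-0.0584 -0.069  -0.0358] turn [-0.1361  0.5313  0.0405]
```

View pics/top9.png

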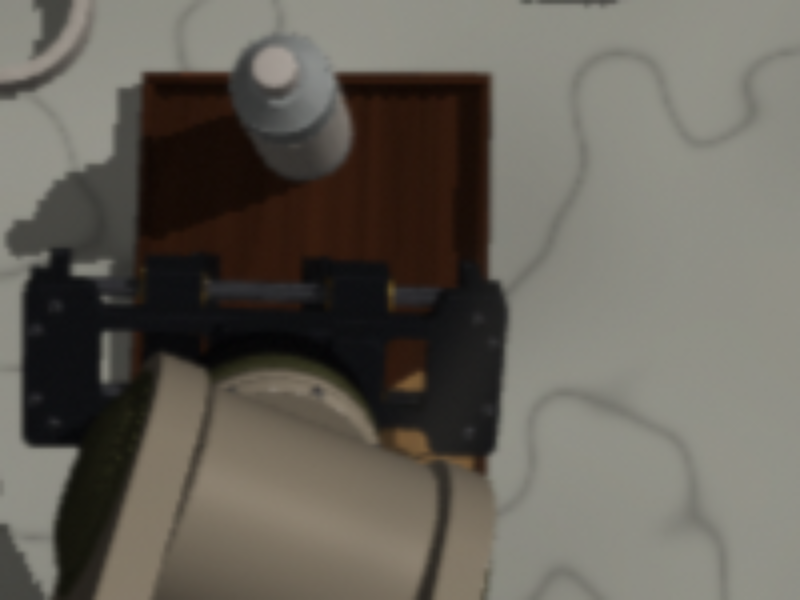

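```bash
cat >> look.py <<'E'
def down(jaw):
    a=np.radians(jaw);y=np.array([np.cos(a),np.sin(a),0]);z=-ez
    return np.c_[np.cross(y,z),y,z]
E
python3 - <<'E'
from look import *
plan(down(68.5),np.array([.4544,.2914,.12]))
E
```

```text
now tip [0.5475 0.0664 0.1827] [-0.195  0.266  1.781  0.379  0.62  -1.942]
shift [-0.104   0.2224 -0.0658] turn [-0.0453  0.5485 -0.2878]
```

Request:
send_rows:
  moves:
    - [[-0.01,0.022,0,-0.005,0.055,-0.029,-0.2],[-0.02,0.044,0,-0.009,0.11,-0.058,-0.2],[-0.03,0.066,0,-0.014,0.165,-0.086,-0.2],[-0.042,0.09,0,-0.018,0.22,-0.115,-0.2],[-0.054,0.115,0,-0.023,0.274,-0.144,-0.2],[-0.066,0.14,-0.012,-0.027,0.33,-0.173,-0.2],[-0.078,0.165,-0.025,-0.032,0.384,-0.2,-0.2],[-0.09,0.19,-0.038,-0.036,0.44,-0.23,-0.2],[-0.1,0.212,-0.05,-0.041,0.495,-0.26,-0.2],[-0.104,0.222,-0.065,-0.0453,0.5485,-0.288,-0.2]]

```text
t: 10.22
tcp_pos: [0.4527, 0.2935, 0.0987]
tool_rot: [-0.583, -3.084, -0.0]
contact_force: [-0.4, -0.5, -0.0]
finger_gap: 0.0353
```

```bash
cat >> look.py <<'E'
def wr(name):
    s=bot.observe();c=get_calibration('wrist');p,d=capture('wrist');cv2.imwrite('pics/'+name,p)
    return s,p,d,c['intrinsics'],c['R'],c['t']
E
python3 - <<'E'
from look import *
s,p,d,K,R,t=wr('w10.png');T=Ro.from_rotvec(s['tool_rot']).as_matrix();print(s['tcp_pos'],T.round(3))
tips('wrist')
c=proj([.4544,.2914,.03],K,R,t)[0];print(c)
for o in hexes(d,K,R,t,0,[(c[0],c[1],85)]):print(o)
E
```

```text
[0.45271272 0.29345148 0.09866711] [[-0.931  0.365 -0.003]
 [ 0.365  0.931  0.001]
 [ 0.003 -0.    -1.   ]]
wrist [0.4525 0.2934 0.0956] F [-1.5 -1.1 -3.6] tip z in tool [-0.0223 -0.0222 -0.0221 -0.0219 -0.0218]
[316.40812819 246.06728859]
(array([0.4539, 0.2937]), np.float64(-20.7), np.float64(5.3), np.float64(0.0327))
(array([0.4541, 0.2936]), np.float64(-20.6), np.float64(2.1), np.float64(0.0133))
```

View pics/w10.png

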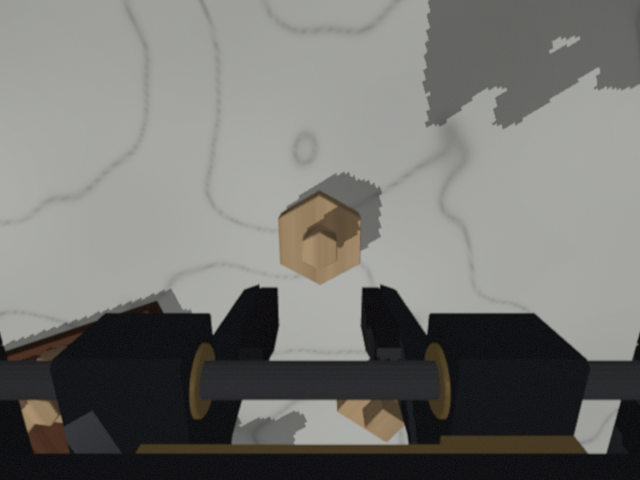

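Request:
send_rows:
  moves:
    - [[0.001,0,-0.015,0,0,0.006,-0.2],[0.0015,0.0003,-0.03,0,0,0.012,-0.2],[0.0015,0.0003,-0.045,0,0,0.012,-0.2],[0.0015,0.0003,-0.06,0,0,0.012,-0.2],[0.0015,0.0003,-0.07,0,0,0.012,-0.2],[0.0015,0.0003,-0.08,0,0,0.012,-0.2],[0.0015,0.0003,-0.086,0,0,0.012,-0.2],[0.0015,0.0003,-0.09,0,0,0.012,-0.2],[0.0015,0.0003,-0.092,0,0,0.012,-0.2],[0.0015,0.0003,-0.092,0,0,0.012,-0.2]]

```text
t: 11.15
tcp_pos: [0.4549, 0.2923, 0.0048]
tool_rot: [-0.564, -3.086, 0.002]
contact_force: [-0.3, -1.1, -0.3]
finger_gap: 0.0352
```

```bash
python3 - <<'E'
from look import *
tips('wrist')
s,p,d,K,R,t=wr('w11.png')
for q in((0,0,TIP),(.009,0,TIP)):
    T=Ro.from_rotvec(s['tool_rot']).as_matrix();print(proj(s['tcp_pos']+T@q,K,R,t))
E
```

```text
wrist [0.4549 0.2923 0.0048] F [-0.3 -1.1 -0.3] tip z in tool [-0.0221 -0.022  -0.0219 -0.0219 -0.0218]
[[317.60740947 305.27657483]]
[[317.59414379 285.91772326]]
```

View pics/w11.png

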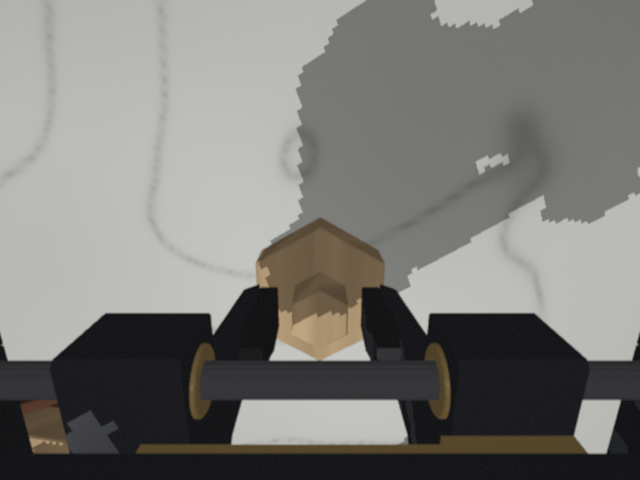

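```bash
python3 - <<'E'
from look import *
s,p,d,K,R,t=wr('w12.png');T=Ro.from_rotvec(s['tool_rot']).as_matrix()
W=cloud(d,K,R,t);Z=W[...,2];timber=(p[...,2].astype(int)-p[...,0]>25)
W2=(W-s['tcp_pos'])@T
for lo,hi in((.017,.023),(.036,.043)):
    m=timber&(Z>lo)&(Z<hi)&(np.abs(W2[...,0])<.05)&(np.abs(W2[...,1])<.035)
    Q=W2[m];print(lo,len(Q),Q.min(0).round(4),Q.max(0).round(4),Q.mean(0).round(4))
E
```

```text
0.017 7404 [-0.0315 -0.0271 -0.0178] [ 0.0329  0.0287 -0.0117] [ 0.0084  0.0007 -0.0157]
0.036 2676 [-0.0115 -0.0168 -0.0377] [ 0.0134  0.0185 -0.0308] [ 0.0019  0.0008 -0.0355]
```

Request:
send_rows:
  moves:
    - [[0,0,-0.001,0,0,0,-0.2],[0,0,-0.002,0,0,0,-0.2],[0,0,-0.002,0,0,0,-0.4],[0,0,-0.002,0,0,0,-0.6],[0,0,-0.002,0,0,0,-0.8],[0,0,-0.002,0,0,0,-0.8],[0,0,-0.002,0,0,0,-0.8],[0,0,-0.002,0,0,0,-0.8],[0,0,-0.002,0,0,0,-0.8],[0,0,-0.002,0,0,0,-0.8]]

```text
t: 12.13
tcp_pos: [0.4551, 0.2925, 0.0033]
tool_rot: [-0.564, -3.087, 0.002]
contact_force: [0.1, 0.2, 0.2]
finger_gap: 0.0217
```

Request:
send_rows:
  moves:
    - [[0,0,0.02,0,0,0,-0.8],[0,0,0.045,0,0,0,-0.8],[0.01,-0.02,0.07,0,0,0.04,-0.8],[0.024,-0.05,0.075,0,0,0.08,-0.8],[0.04,-0.08,0.075,0,0,0.12,-0.8],[0.055,-0.11,0.075,0,0,0.16,-0.8],[0.07,-0.14,0.075,0,0,0.2,-0.8],[0.082,-0.17,0.075,0,0,0.24,-0.8],[0.092,-0.19,0.075,0,0,0.285,-0.8],[0.098,-0.203,0.075,0,0,0.323,-0.8]]

```text
t: 12.97
tcp_pos: [0.554, 0.087, 0.0781]
tool_rot: [-0.06, -3.138, 0.003]
contact_force: [-1.0, 0.4, 0.1]
finger_gap: 0.0216
```

```bash
python3 - <<'E'
from look import *
s,p,d,K,R,t=wr('w13.png');T=Ro.from_rotvec(s['tool_rot']).as_matrix();print(s['tcp_pos'],s['tool_rot'],s['contact_force'],s['finger_gap'])
W=cloud(d,K,R,t);print('shape')
for i,c0 in enumerate(([.491,.007],[.4934,.063],[.4957,.119])):
    c=proj([*c0,.044],K,R,t)[0];print(c.round(0))
    try:
        for o in hexes(d,K,R,t,.004,[(c[0],c[1],45)]):print(o)
    except Exception as e:print(e)
E
```

```text
[0.55403538 0.08702825 0.07811494] [-0.05991458 -3.1377726   0.00314541] [-0.99593585  0.4489875   0.06742912] 0.02158468474520475
shape
[161. 153.]
(array([0.491 , 0.0012]), np.float64(-1.5), np.float64(1.3), np.float64(0.0268))
(array([0.4917, 0.0092]), np.float64(-1.5), np.float64(2.2), np.float64(0.0134))
[268. 153.]
(array([0.4946, 0.0602]), np.float64(-3.2), np.float64(0.5), np.float64(0.0268))
(array([0.4938, 0.0649]), np.float64(-2.8), np.float64(2.1), np.float64(0.0128))
[375. 154.]
(array([0.497 , 0.1217]), np.float64(-10.1), np.float64(0.0), np.float64(0.0266))
(array([0.4958, 0.1208]), np.float64(-2.5), np.float64(2.1), np.float64(0.0128))
```

View pics/w13.png

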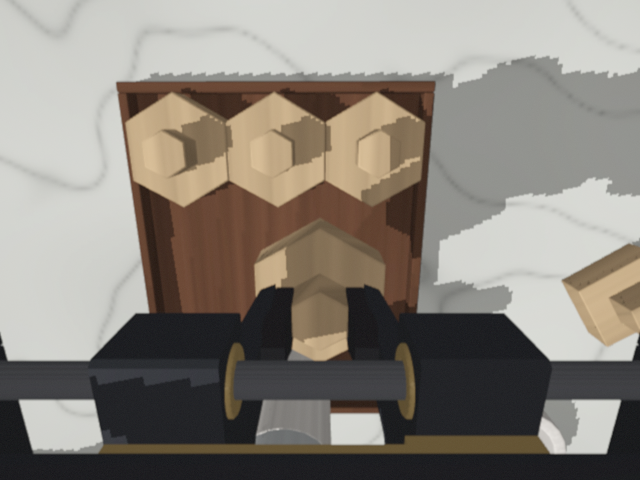

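```bash
python3 - <<'E'
from look import *
s,p,d,K,R,t=wr('w14.png');T=Ro.from_rotvec(s['tool_rot']).as_matrix();print(s['tcp_pos'].round(4),np.degrees(np.arctan2(T[1,1],T[0,1])).round(2))
W2=(cloud(d,K,R,t)-s['tcp_pos'])@T;timber=(p[...,2].astype(int)-p[...,0]>20)
for lo,hi in((-.020,-.0145),):
    m=timber&(W2[...,2]>lo)&(W2[...,2]<hi)&(np.abs(W2[...,0])<.05)&(np.abs(W2[...,1])<.04)
    Q=W2[m];print(lo,len(Q),Q.min(0).round(4),Q.max(0).round(4),np.median(Q[:,2]))
    l=Q[np.abs(Q[:,0]-.012)<.004];print('y ext near x=.012',l[:,1].min(),l[:,1].max())
E
```

```text
[0.5548 0.0857 0.0781] 87.88
-0.02 5885 [-0.0304 -0.0275 -0.02  ] [ 0.0325  0.0287 -0.0145] -0.017630944607700573
y ext near x=.012 -0.02747344882930799 0.028586779243551155
```

Request:
send_rows:
  moves:
    - [[-0.002,0.002,-0.01,0,0,0,-0.8],[-0.004,0.004,-0.02,0,0,0,-0.8],[-0.0058,0.0048,-0.03,0,0,0,-0.8],[-0.0058,0.0048,-0.04,0,0,0,-0.8],[-0.0058,0.0048,-0.048,0,0,0,-0.8],[-0.0058,0.0048,-0.055,0,0,0,-0.8],[-0.0058,0.0048,-0.061,0,0,0,-0.8],[-0.0058,0.0048,-0.065,0,0,0,-0.8],[-0.0058,0.0048,-0.068,0,0,0,-0.8],[-0.0058,0.0048,-0.069,0,0,0,-0.8]]

```text
t: 13.9
tcp_pos: [0.5481, 0.0922, 0.0087]
tool_rot: [-0.064, -3.137, 0.003]
contact_force: [0.4, -0.2, -1.2]
finger_gap: 0.0215
```

```bash
python3 - <<'E'
from look import *
s,p,d,K,R,t=wr('w15.png');T=Ro.from_rotvec(s['tool_rot']).as_matrix();print(s['tcp_pos'].round(4),np.degrees(np.arctan2(T[1,1],T[0,1])).round(2),s['contact_force'])
E
```

```text
[0.5481 0.0922 0.0087] 87.67 [ 0.44845052 -0.15913149 -1.19786803]
```

View pics/w15.png

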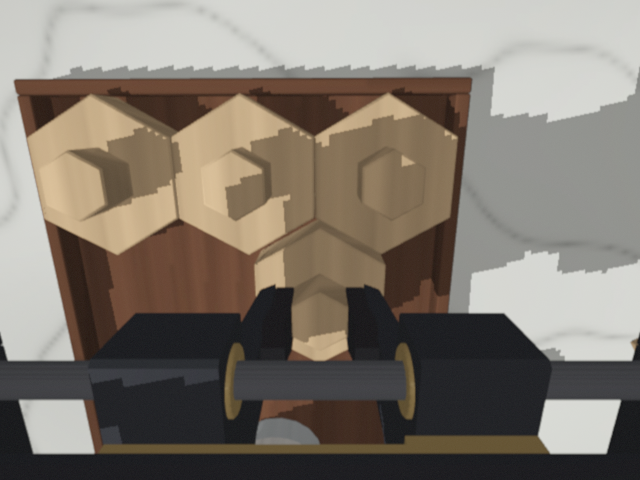

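```bash
cat >> look.py <<'E'
def lab(p,d,K,R,t,zc=.024,tol=.004,thr=20):
    "segment base tops/stubs by height; print stub-top centroids (world) in rectified tray view"
    W=cloud(d,K,R,t);Z=W[...,2];tim=(p[...,2].astype(int)-p[...,0]>thr)
    m=((Z>zc+.0165)&(Z<zc+.026)&tim).astype(np.uint8)
    n,l,st,ce=cv2.connectedComponentsWithStats(m);o=[]
    for i in range(1,n):
        if st[i,4]>150:
            zt=np.percentile(Z[l==i],60);k=(l==i)&(Z>zt-.002);v,u=np.nonzero(k)
            h=cv2.convexHull(np.c_[u,v].astype(np.float32))
            M=cv2.moments(h);c=(M['m10']/M['m00'],M['m01']/M['m00'])
            X=ray([c],K,R,t,zc+.02)[0];o.append((X[:2].round(4),np.round(c),st[i,4],round(float(zt),4)))
    return o
def rect(p,K,R,t,z,name,O2=None,sc=4):
    "view from straight above of plane z, tray axes: right=+y, down=+x"
    O2=O if O2 is None else O2
    pts=[(-.11,-.09),(-.11,.09),(.06,.09),(.06,-.09)]
    src=proj([O2+a*ex+b*ey+z*ez for a,b in pts],K,R,t).astype(np.float32)
    dst=np.float32([[(b+.09)*1000*sc,(a+.11)*1000*sc] for a,b in pts])
    im=cv2.warpPerspective(p,cv2.getPerspectiveTransform(src,dst),(int(180*sc),int(150*sc)));cv2.imwrite('pics/'+name,im)
E
python3 - <<'E'
from look import *
s,p,d,K,R,t=wr('w16.png');print(s['tcp_pos'].round(4))
for o in lab(p,d,K,R,t):print(o)
rect(p,K,R,t,.024,'r16.png')
E
```

```text
[0.5481 0.0922 0.0088]
(array([0.4936, 0.0647]), array([233., 185.]), np.int32(3479), 0.0451)
(array([0.4957, 0.121 ]), array([393., 185.]), np.int32(3464), 0.045)
(array([0.4915, 0.0087]), array([ 75., 185.]), np.int32(3719), 0.0451)
(array([0.5486, 0.0925]), array([318., 322.]), np.int32(2796), 0.0465)
```

View pics/r16.png

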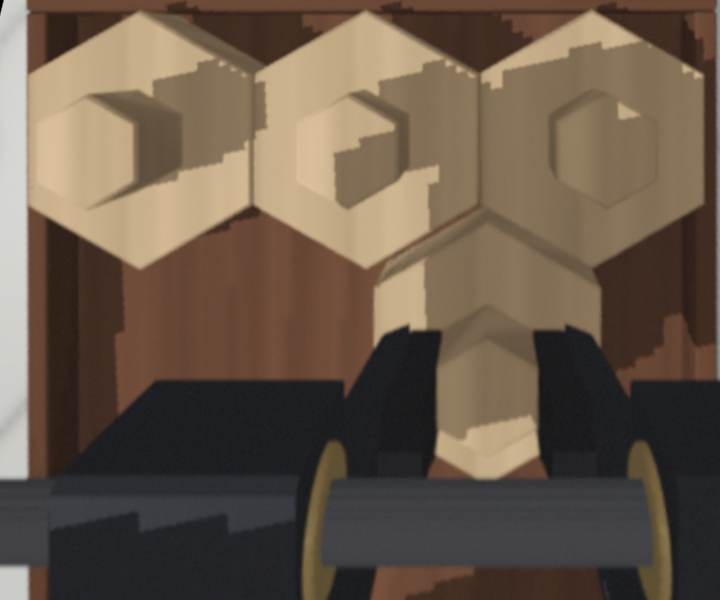

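Request:
send_rows:
  moves:
    - [[0,-0.001,0,0,0,0,-0.8],[0,-0.0018,0,0,0,0,-0.8],[-0.0005,-0.0018,0,0,0,0,-0.8],[-0.001,-0.0018,-0.0005,0,0,0,-0.8],[-0.0015,-0.0018,-0.001,0,0,0,-0.8],[-0.002,-0.0018,-0.0015,0,0,0,-0.8],[-0.0025,-0.0018,-0.0015,0,0,0,-0.8],[-0.0025,-0.0018,-0.0015,0,0,0,-0.8],[-0.0025,-0.0018,-0.0015,0,0,0,-0.8],[-0.0025,-0.0018,-0.0015,0,0,0,-0.8]]

```text
t: 14.83
tcp_pos: [0.5457, 0.0904, 0.0076]
tool_rot: [-0.064, -3.138, 0.003]
contact_force: [0.7, -0.3, -1.5]
finger_gap: 0.0215
```

```bash
python3 - <<'E'
from look import *
s,p,d,K,R,t=wr('w17.png');print(s['tcp_pos'].round(4),s['contact_force'].round(1))
for o in lab(p,d,K,R,t):print(o)
rect(p,K,R,t,.024,'r17.png')
E
```

```text
[0.5457 0.0904 0.0076] [ 0.7 -0.3 -1.5]
(array([0.4915, 0.0087]), array([ 79., 193.]), np.int32(3730), 0.045)
(array([0.4936, 0.0647]), array([238., 192.]), np.int32(3478), 0.0451)
(array([0.4957, 0.1209]), array([399., 192.]), np.int32(3484), 0.045)
(array([0.5459, 0.0904]), array([318., 323.]), np.int32(2738), 0.0453)
```

View pics/r17.png

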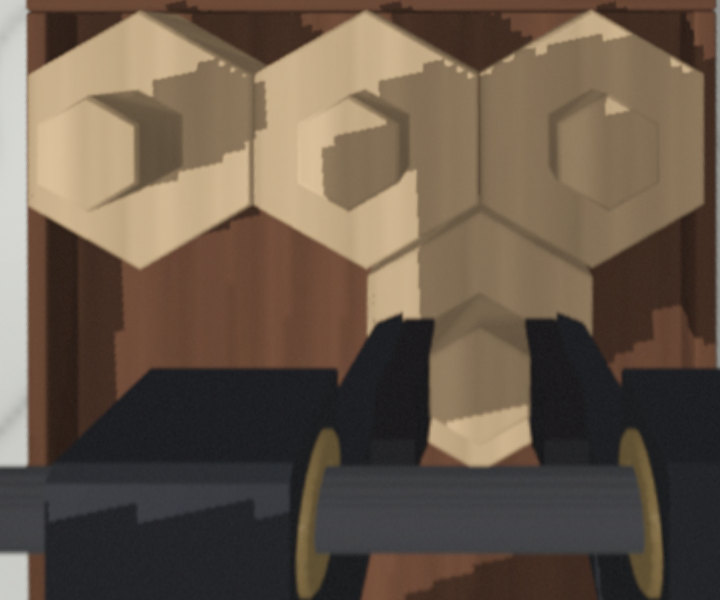

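Request:
send_rows:
  moves:
    - [[-0.0003,0,0,0,0,0,-0.8],[-0.0006,0,0,0,0,0,-0.8],[-0.0009,0,0,0,0,0,-0.8],[-0.0012,0,0,0,0,0,-0.8],[-0.0015,0,0,0,0,0,-0.8],[-0.0017,0,0,0,0,0,-0.8],[-0.0017,0,0,0,0,0,-0.8],[-0.0017,0,0,0,0,0,-0.8],[-0.0017,0,0,0,0,0,-0.8],[-0.0017,0,0,0,0,0,-0.8]]

```text
t: 15.72
tcp_pos: [0.5441, 0.0905, 0.0076]
tool_rot: [-0.064, -3.138, 0.003]
contact_force: [0.2, -0.5, -1.5]
finger_gap: 0.0216
```

```bash
python3 - <<'E'
from look import *
s,p,d,K,R,t=wr('w18.png');print(s['tcp_pos'].round(4),s['contact_force'].round(1))
for o in lab(p,d,K,R,t):print(o)
rect(p,K,R,t,.024,'r18.png')
E
```

```text
[0.5441 0.0905 0.0076] [ 0.2 -0.5 -1.5]
(array([0.4937, 0.0648]), array([239., 197.]), np.int32(3441), 0.045)
(array([0.4957, 0.1209]), array([398., 197.]), np.int32(3456), 0.045)
(array([0.4915, 0.0087]), array([ 80., 197.]), np.int32(3678), 0.045)
(array([0.5442, 0.0905]), array([318., 323.]), np.int32(2731), 0.0453)
```

View pics/r18.png

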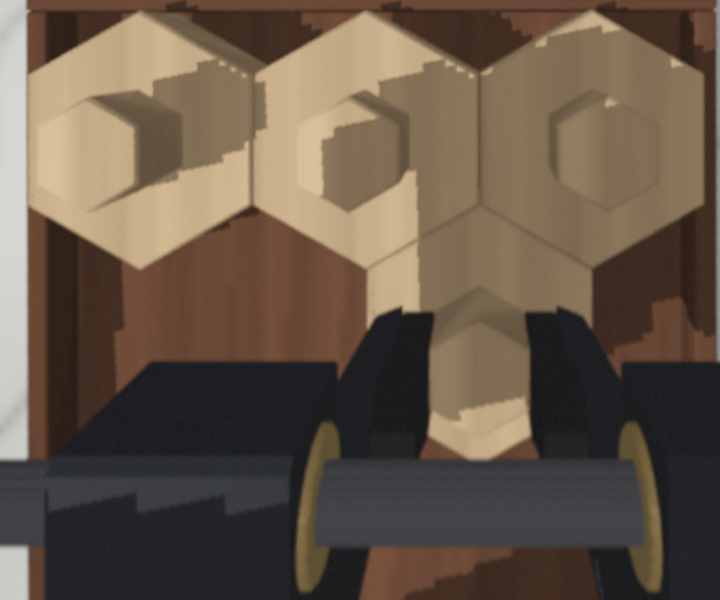

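Request:
send_rows:
  moves:
    - [[0,0,-0.0004,0,0,0,-0.8],[-0.0002,0,-0.0004,0,0,0,-0.8],[-0.0004,0,-0.0004,0,0,0,-0.8],[-0.0006,0,-0.0004,0,0,0,-0.8],[-0.0008,0,-0.0004,0,0,0,-0.8],[-0.001,0,-0.0004,0,0,0,-0.8],[-0.001,0,-0.0004,0,0,0,-0.8],[-0.001,0,-0.0004,0,0,0,-0.8],[-0.001,0,-0.0004,0,0,0,-0.8],[-0.001,0,-0.0004,0,0,0,-0.8]]

```text
t: 16.6
tcp_pos: [0.5433, 0.0904, 0.0073]
tool_rot: [-0.064, -3.138, 0.003]
contact_force: [1.8, -0.1, 0.7]
finger_gap: 0.0216
```

```bash
python3 - <<'E'
from look import *
s,p,d,K,R,t=wr('w19.png');print(s['tcp_pos'].round(4),s['contact_force'].round(1))
for o in lab(p,d,K,R,t):print(o)
rect(p,K,R,t,.024,'r19.png')
E
```

```text
[0.5433 0.0904 0.0073] [ 1.8 -0.1  0.7]
(array([0.4932, 0.0648]), array([239., 198.]), np.int32(3444), 0.0451)
(array([0.4954, 0.1211]), array([399., 198.]), np.int32(3458), 0.045)
(array([0.4915, 0.0086]), array([ 80., 200.]), np.int32(3684), 0.045)
(array([0.5431, 0.0905]), array([318., 322.]), np.int32(2712), 0.045)
```

View pics/r19.png

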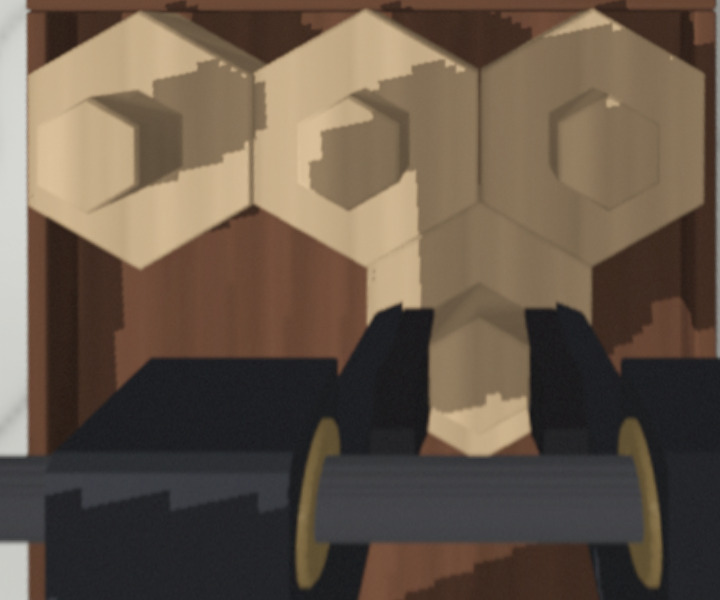

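Request:
send_rows:
  moves:
    - [[0,0,0,0,0,0,-0.7],[0,0,0,0,0,0,-0.4],[0,0,0,0,0,0,-0.2],[0,0,0,0,0,0,-0.2],[0,0,0,0,0,0,-0.2],[0,0,0.005,0,0,0,-0.2],[0,0,0.015,0,0,0,-0.2],[0,0,0.035,0,0,0,-0.2],[0,0,0.06,0,0,0,-0.2],[0,-0.01,0.095,0,0,0,-0.2]]

```text
t: 17.48
tcp_pos: [0.5421, 0.0814, 0.1027]
tool_rot: [-0.062, -3.135, 0.002]
contact_force: [0.4, 0.3, -0.5]
finger_gap: 0.0351
```

```bash
python3 - <<'E'
from look import *
s,p,d,K,R,t=wr('w20.png');print(s['tcp_pos'].round(4),s['contact_force'].round(1))
for o in lab(p,d,K,R,t):print(o)
rect(p,K,R,t,.024,'r20.png')
plan(down(97.7),np.array([.4421,-.3345,.12]))
E
```

```text
[0.5421 0.0814 0.1027] [ 0.4  0.3 -0.5]
(array([0.4955, 0.1211]), array([382., 171.]), np.int32(1229), 0.0451)
(array([0.4918, 0.0084]), array([193., 172.]), np.int32(1249), 0.0451)
(array([0.4935, 0.0646]), array([287., 171.]), np.int32(1212), 0.0451)
(array([0.5428, 0.0911]), array([334., 248.]), np.int32(1051), 0.045)
(array([0.5961, 0.2837]), array([626., 314.]), np.int32(530), 0.0412)
now tip [0.5456 0.0793 0.1318] [-0.069  0.481  1.466 -0.003  1.188 -1.599]
shift [-0.1036 -0.4137 -0.0118] turn [0.0026 0.007  0.1745]
```

View pics/r20.png

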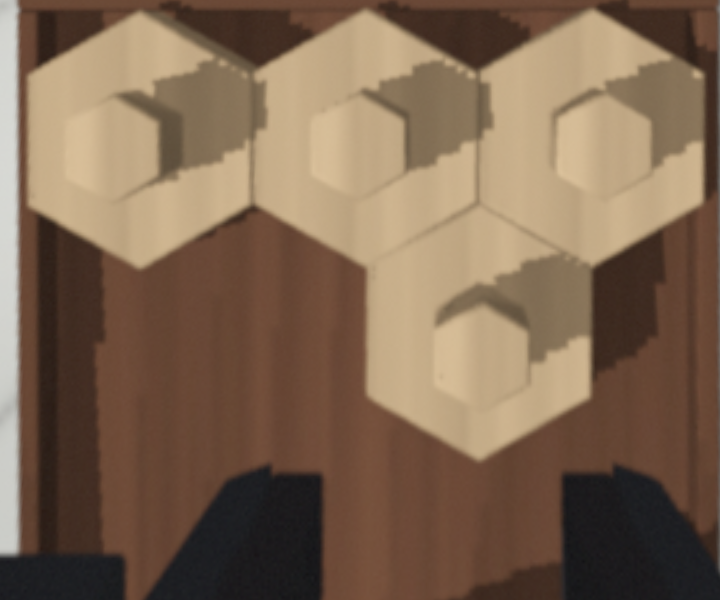

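Request:
send_rows:
  moves:
    - [[-0.009,-0.038,0.003,0,0,0.017,-0.2],[-0.018,-0.076,0.006,0,0,0.034,-0.2],[-0.028,-0.114,0.006,0,0,0.05,-0.2],[-0.038,-0.152,0.006,0,0,0.07,-0.2],[-0.048,-0.19,0.006,0,0,0.09,-0.2],[-0.058,-0.228,0.006,0,0,0.105,-0.2],[-0.068,-0.266,0.005,0,0,0.12,-0.2],[-0.078,-0.304,0,0,0,0.14,-0.2],[-0.087,-0.34,-0.005,0,0,0.157,-0.2],[-0.096,-0.375,-0.01,0,0,0.1745,-0.2]]

```text
t: 18.37
tcp_pos: [0.4489, -0.2978, 0.1011]
tool_rot: [-0.211, 3.127, -0.005]
contact_force: [0.2, 0.4, 0.6]
finger_gap: 0.0354
```

Request:
send_rows:
  moves:
    - [[-0.003,-0.015,0,0,0,0,-0.2],[-0.005,-0.025,0,0,0,0,-0.2],[-0.007,-0.035,0,0,0,0,-0.2],[-0.0075,-0.038,0,0,0,0,-0.2],[-0.0075,-0.039,0,0,0,0,-0.2],[-0.0075,-0.039,0,0,0,0,-0.2],[-0.0075,-0.039,0,0,0,0,-0.2],[-0.0075,-0.039,0,0,0,0,-0.2],[-0.0075,-0.039,0,0,0,0,-0.2],[-0.0075,-0.039,0,0,0,0,-0.2]]

```text
t: 19.2
tcp_pos: [0.4416, -0.3364, 0.1012]
tool_rot: [-0.212, 3.126, -0.005]
contact_force: [0.2, 0.2, -0.1]
finger_gap: 0.0353
```

```bash
python3 - <<'E'
from look import *
s,p,d,K,R,t=wr('w21.png');T=Ro.from_rotvec(s['tool_rot']).as_matrix();print(s['tcp_pos'].round(4),np.degrees(np.arctan2(T[1,1],T[0,1])).round(2))
print(lab(p,d,K,R,t,.02))
c=proj([.4421,-.335,.03],K,R,t)[0];print(c)
for o in hexes(d,K,R,t,0,[(c[0],c[1],85)]):print(o)
E
```

```text
[ 0.4416 -0.3364  0.1012] 97.75
[(array([ 0.442 , -0.3351]), array([321., 246.]), np.int32(1042), 0.041)]
[321.13171481 241.063969  ]
(array([ 0.4413, -0.3353]), np.float64(9.1), np.float64(5.4), np.float64(0.0332))
(array([ 0.4415, -0.3353]), np.float64(9.1), np.float64(2.3), np.float64(0.0132))
```

View pics/w21.png

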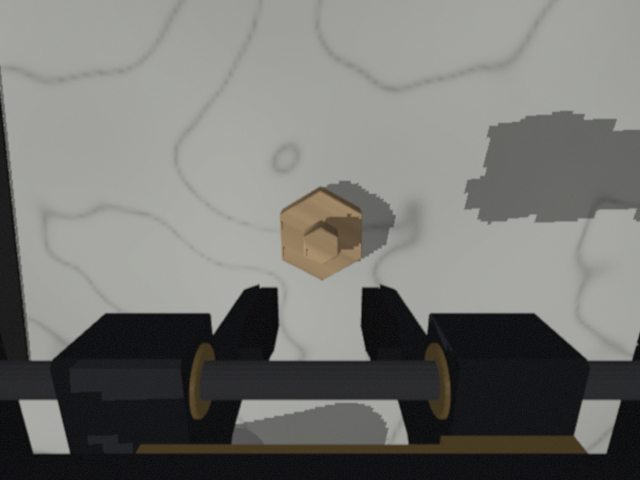

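Request:
send_rows:
  moves:
    - [[0,0.0005,-0.02,0,0,0.01,-0.2],[0,0.001,-0.04,0,0,0.023,-0.2],[0,0.001,-0.055,0,0,0.023,-0.2],[0,0.001,-0.068,0,0,0.023,-0.2],[0,0.001,-0.079,0,0,0.023,-0.2],[0,0.001,-0.087,0,0,0.023,-0.2],[0,0.001,-0.093,0,0,0.023,-0.2],[0,0.001,-0.096,0,0,0.023,-0.2],[0,0.001,-0.098,0,0,0.023,-0.2],[0,0.001,-0.098,0,0,0.023,-0.2]]

```text
t: 20.08
tcp_pos: [0.4416, -0.3356, 0.0032]
tool_rot: [-0.247, 3.124, -0.006]
contact_force: [0.2, -0.2, 0.3]
finger_gap: 0.0353
```

```bash
python3 - <<'E'
from look import *
s,p,d,K,R,t=wr('w22.png');T=Ro.from_rotvec(s['tool_rot']).as_matrix();print(s['tcp_pos'].round(4),np.degrees(np.arctan2(T[1,1],T[0,1])).round(2),s['contact_force'].round(1))
W=cloud(d,K,R,t);Z=W[...,2];timber=(p[...,2].astype(int)-p[...,0]>20)
W2=(W-s['tcp_pos'])@T
m=timber&(Z>.017)&(Z<.023)&(np.abs(W2[...,0])<.05)&(np.abs(W2[...,1])<.035)
Q=W2[m];print(len(Q),Q.min(0).round(4),Q.max(0).round(4))
E
```

```text
[ 0.4416 -0.3356  0.0032] 99.06 [ 0.2 -0.2  0.3]
7265 [-0.0308 -0.0278 -0.0198] [ 0.0313  0.0282 -0.0139]
```

Request:
send_rows:
  moves:
    - [[0,0,0,0,0,0,-0.4],[0,0,0,0,0,0,-0.6],[0,0,0,0,0,0,-0.8],[0,0,0,0,0,0,-0.8],[0,0,0,0,0,0,-0.8],[0,0,0.01,0,0,0,-0.8],[0,0.005,0.035,0,0,0,-0.8],[0.006,0.025,0.065,0,0,-0.02,-0.8],[0.016,0.055,0.075,0,0,-0.04,-0.8],[0.026,0.09,0.075,0,0,-0.06,-0.8]]

```text
t: 20.97
tcp_pos: [0.4689, -0.2465, 0.0817]
tool_rot: [-0.149, 3.126, -0.013]
contact_force: [0.9, -0.5, 0.2]
finger_gap: 0.0216
```

Request:
send_rows:
  moves:
    - [[0.01,0.035,0,0,0,-0.02,-0.8],[0.02,0.07,0,0,0,-0.04,-0.8],[0.03,0.105,0,0,0,-0.06,-0.8],[0.04,0.14,0,0,0,-0.08,-0.8],[0.05,0.175,0,0,0,-0.1,-0.8],[0.06,0.21,0,0,0,-0.12,-0.8],[0.069,0.24,0,0,0,-0.135,-0.8],[0.076,0.26,0,0,0,-0.137,-0.8],[0.08,0.27,0,0,0,-0.137,-0.8],[0.081,0.275,0,0,0,-0.137,-0.8]]

```text
t: 21.8
tcp_pos: [0.5502, 0.0296, 0.082]
tool_rot: [0.063, 3.129, -0.014]
contact_force: [0.3, -0.1, -0.8]
finger_gap: 0.0215
```

```bash
cat > st.py <<'E'
from look import *
n=sys.argv[1]
s,p,d,K,R,t=wr('w%s.png'%n);T=Ro.from_rotvec(s['tool_rot']).as_matrix();print(s['t'],s['tcp_pos'].round(4),np.degrees(np.arctan2(T[1,1],T[0,1])).round(2),s['contact_force'].round(1),s['finger_gap'])
for o in lab(p,d,K,R,t):print(o)
W2=(cloud(d,K,R,t)-s['tcp_pos'])@T;timber=(p[...,2].astype(int)-p[...,0]>20)
m=timber&(W2[...,2]>-.020)&(W2[...,2]<-.0145)&(np.abs(W2[...,0])<.05)&(np.abs(W2[...,1])<.04)
Q=W2[m];print('held',len(Q),Q.min(0).round(4),Q.max(0).round(4))
rect(p,K,R,t,.024,'r%s.png'%n)
E
python3 st.py 23
```

```text
21.8 [0.5502 0.0296 0.082 ] 87.7 [ 0.3 -0.1 -0.8] 0.0215115204176573
(array([0.4933, 0.0646]), array([381., 155.]), np.int32(1546), 0.0451)
(array([0.4954, 0.1208]), array([487., 154.]), np.int32(1635), 0.045)
(array([0.4917, 0.0083]), array([275., 156.]), np.int32(1513), 0.0451)
(array([0.5427, 0.0909]), array([426., 241.]), np.int32(1323), 0.045)
held 5665 [-0.0312 -0.0274 -0.02  ] [ 0.0319  0.0288 -0.0145]
```

View pics/w23.png

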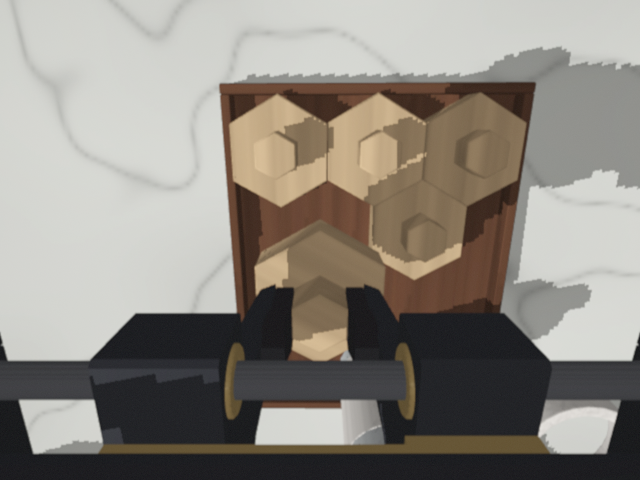

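```bash
python3 - <<'E'
from look import *
plan(down(87.8),np.array([.547,.0335,.0090-TIP]))
E
```

```text
now tip [0.5497 0.0296 0.1034] [-0.158  0.513  1.507 -0.008  1.109 -1.684]
shift [-0.003   0.0041 -0.0729] turn [0.0093 0.0119 0.0023]
```

Request:
send_rows:
  moves:
    - [[-0.001,0.002,-0.01,0.005,0.006,0.002,-0.8],[-0.003,0.004,-0.02,0.009,0.012,0.002,-0.8],[-0.003,0.004,-0.03,0.009,0.012,0.002,-0.8],[-0.003,0.004,-0.04,0.009,0.012,0.002,-0.8],[-0.003,0.004,-0.049,0.009,0.012,0.002,-0.8],[-0.003,0.004,-0.057,0.009,0.012,0.002,-0.8],[-0.003,0.004,-0.064,0.009,0.012,0.002,-0.8],[-0.003,0.004,-0.069,0.009,0.012,0.002,-0.8],[-0.003,0.004,-0.072,0.009,0.012,0.002,-0.8],[-0.003,0.004,-0.073,0.009,0.012,0.002,-0.8]]

```text
t: 22.68
tcp_pos: [0.5469, 0.0334, 0.0085]
tool_rot: [-0.061, -3.14, 0.0]
contact_force: [0.1, 0.2, -0.2]
finger_gap: 0.0218
```

```bash
python3 st.py 24; python3 -c "
from look import *
plan(down(87.8),np.array([.541,.0347,.0073-TIP]))"
```

```text
22.6833 [0.5469 0.0334 0.0085] 87.79 [ 0.1  0.2 -0.2] 0.021849106304534415
(array([0.4932, 0.0646]), array([401., 181.]), np.int32(3513), 0.045)
(array([0.4952, 0.1207]), array([561., 181.]), np.int32(3780), 0.045)
(array([0.4916, 0.0083]), array([240., 183.]), np.int32(3502), 0.0451)
(array([0.5386, 0.0909]), array([466., 297.]), np.int32(1855), 0.0449)
(array([0.5479, 0.0335]), array([318., 324.]), np.int32(2699), 0.0455)
held 14504 [-0.0317 -0.04   -0.02  ] [ 0.05    0.04   -0.0145]
now tip [0.547  0.0334 0.0302] [-0.155  0.617  1.577 -0.     0.948 -1.687]
shift [-0.006   0.0013 -0.0014] turn [ 0.0003 -0.0003  0.0002]
```

View pics/r24.png

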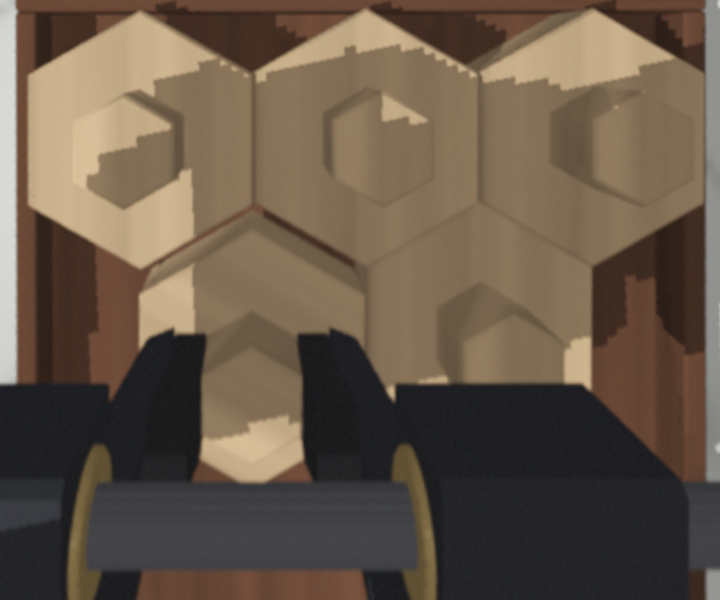

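Request:
send_rows:
  moves:
    - [[-0.0007,0,-0.0003,0,0,0,-0.8],[-0.0014,0,-0.0006,0,0,0,-0.8],[-0.0021,0.0001,-0.0009,0,0,0,-0.8],[-0.0028,0.0001,-0.0012,0,0,0,-0.8],[-0.0034,0.0001,-0.0012,0,0,0,-0.8],[-0.004,0.0002,-0.0012,0,0,0,-0.8],[-0.0043,0.0002,-0.0012,0,0,0,-0.8],[-0.0045,0.0002,-0.0012,0,0,0,-0.8],[-0.0045,0.0002,-0.0012,0,0,0,-0.8],[-0.0045,0.0002,-0.0012,0,0,0,-0.8]]

```text
t: 23.57
tcp_pos: [0.543, 0.0335, 0.0079]
tool_rot: [0.061, 3.14, -0.001]
contact_force: [1.1, -0.3, 5.6]
finger_gap: 0.022
```

```bash
python3 st.py 25
```

```text
23.5667 [0.543  0.0335 0.0079] 87.79 [ 1.1 -0.3  5.6] 0.022001636661865984
(array([0.4932, 0.0646]), array([401., 193.]), np.int32(3473), 0.045)
(array([0.4953, 0.1207]), array([560., 193.]), np.int32(3721), 0.0449)
(array([0.4916, 0.0084]), array([241., 194.]), np.int32(3465), 0.045)
(array([0.5366, 0.0908]), array([466., 302.]), np.int32(1247), 0.0448)
(array([0.5443, 0.0343]), array([320., 325.]), np.int32(2698), 0.045)
held 14836 [-0.0308 -0.04   -0.02  ] [ 0.05    0.04   -0.0145]
```

View pics/r25.png

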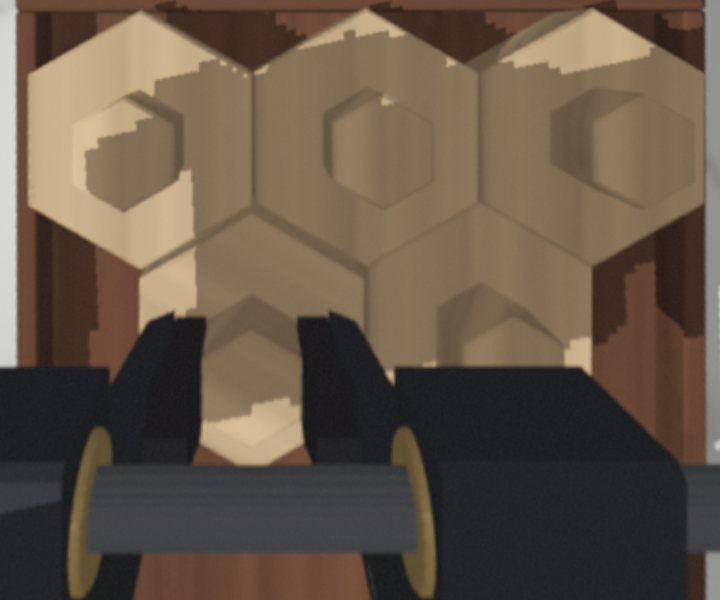

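Request:
send_rows:
  moves:
    - [[0,0,0,0,0,0,-0.8],[-0.0003,0.0001,0,0,0,0,-0.8],[-0.0006,0.0001,0,0,0,0,-0.8],[-0.0009,0.0002,0,0,0,0,-0.8],[-0.0012,0.0003,0,0,0,0,-0.8],[-0.0014,0.0004,0,0,0,0,-0.8],[-0.0016,0.0004,0,0,0,0,-0.8],[-0.0016,0.0004,0,0,0,0,-0.8],[-0.0016,0.0004,0,0,0,0,-0.8],[-0.0016,0.0004,0,0,0,0,-0.8]]

```text
t: 24.45
tcp_pos: [0.5414, 0.0339, 0.0079]
tool_rot: [0.061, 3.14, -0.001]
contact_force: [1.4, -0.2, 3.7]
finger_gap: 0.0217
```

```bash
python3 st.py 26
```

```text
24.45 [0.5414 0.0339 0.0079] 87.79 [ 1.4 -0.2  3.7] 0.02170824539373709
(array([0.4952, 0.1207]), array([559., 197.]), np.int32(3687), 0.045)
(array([0.4916, 0.0084]), array([240., 199.]), np.int32(3423), 0.045)
(array([0.4932, 0.0646]), array([399., 197.]), np.int32(3441), 0.045)
(array([0.5357, 0.0908]), array([465., 304.]), np.int32(1025), 0.0448)
(array([0.5421, 0.034 ]), array([318., 324.]), np.int32(2682), 0.045)
held 14972 [-0.0308 -0.04   -0.02  ] [ 0.05    0.04   -0.0145]
```

View pics/r26.png

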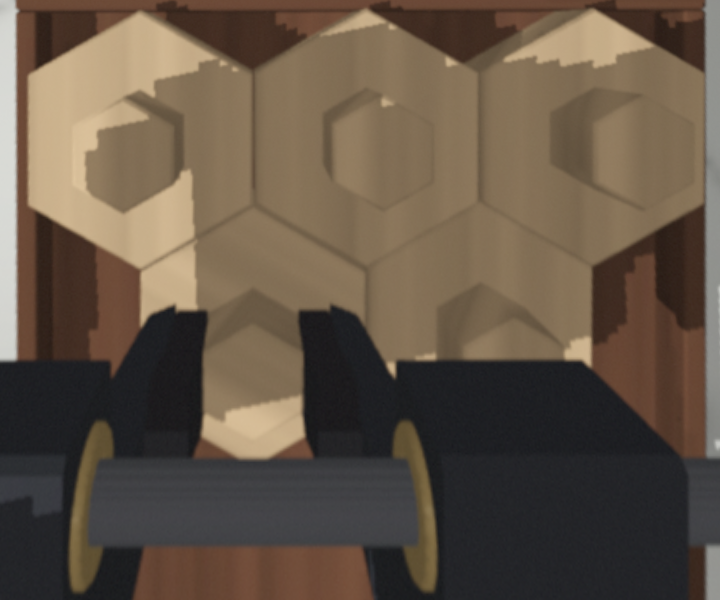

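Request:
send_rows:
  moves:
    - [[0,0.0001,0,0,0,0,-0.8],[-0.0002,0.0002,0,0,0,0,-0.8],[-0.0004,0.0003,0,0,0,0,-0.8],[-0.0006,0.0004,0,0,0,0,-0.8],[-0.0008,0.0005,0,0,0,0,-0.8],[-0.001,0.0005,0,0,0,0,-0.8],[-0.001,0.0005,0,0,0,0,-0.8],[-0.001,0.0005,0,0,0,0,-0.8],[-0.001,0.0005,0,0,0,0,-0.8],[-0.001,0.0005,0,0,0,0,-0.8]]

```text
t: 25.33
tcp_pos: [0.5404, 0.0344, 0.0079]
tool_rot: [0.061, 3.14, -0.001]
contact_force: [1.8, -0.8, 4.0]
finger_gap: 0.0219
```

```bash
python3 st.py 27
```

```text
25.3333 [0.5404 0.0344 0.0079] 87.78 [ 1.8 -0.8  4. ] 0.021922604983604623
(array([0.4932, 0.0645]), array([398., 200.]), np.int32(3410), 0.045)
(array([0.4952, 0.1207]), array([556., 200.]), np.int32(3667), 0.0449)
(array([0.4916, 0.0084]), array([239., 202.]), np.int32(3405), 0.045)
(array([0.5418, 0.0349]), array([319., 325.]), np.int32(2688), 0.045)
(array([0.535 , 0.0907]), array([463., 305.]), np.int32(865), 0.0447)
held 14973 [-0.0315 -0.04   -0.02  ] [ 0.05    0.04   -0.0146]
```

View pics/r27.png

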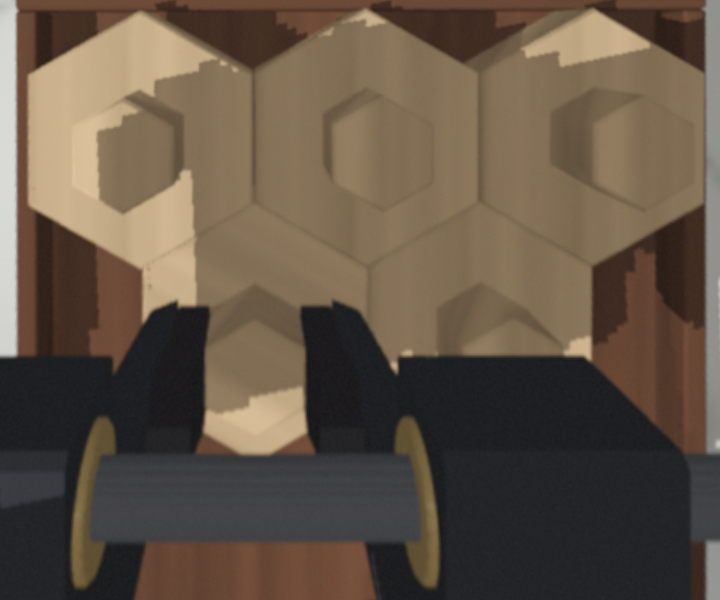

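Request:
send_rows:
  moves:
    - [[0,0,0.0003,0,0,0,-0.7],[0,0,0.0003,0,0,0,-0.4],[0,0,0.0003,0,0,0,-0.25],[0,0,0.0003,0,0,0,-0.25],[0,0,0.0003,0,0,0,-0.25],[0,0,0.005,0,0,0,-0.25],[0,0,0.015,0,0,0,-0.25],[0,0,0.035,0,0,0,-0.25],[0,0.01,0.065,0,0,0,-0.25],[0,0.025,0.1,0,0,0,-0.25]]

```text
t: 26.22
tcp_pos: [0.5396, 0.059, 0.1089]
tool_rot: [-0.063, -3.139, 0.001]
contact_force: [0.6, -1.1, -0.9]
finger_gap: 0.0329
```

```bash
python3 st.py 28
```

```text
26.2167 [0.5396 0.059  0.1089] 87.69 [ 0.6 -1.1 -0.9] 0.03292616689994199
(array([0.4934, 0.0645]), array([325., 172.]), np.int32(1143), 0.0451)
(array([0.4955, 0.121 ]), array([417., 171.]), np.int32(1177), 0.045)
(array([0.4916, 0.0083]), array([233., 172.]), np.int32(1166), 0.0451)
(array([0.5427, 0.091 ]), array([368., 247.]), np.int32(1008), 0.045)
(array([0.5408, 0.0351]), array([282., 247.]), np.int32(1008), 0.045)Traceback (most recent call last):
  File "st.py", line 7, in <module>
    Q=W2[m];print('held',len(Q),Q.min(0).round(4),Q.max(0).round(4))
                                ~~~~~^^^
    return umr_minimum(a, axis, None, out, keepdims, initial, where)
ValueError: zero-size array to reduction operation minimum which has no identity
```

```bash
python3 - <<'E'
from look import *
s,p,d,K,R,t=wr('w29.png');rect(p,K,R,t,.024,'r29.png')
for o in lab(p,d,K,R,t):print(o)
E
```

```text
(array([0.4917, 0.0084]), array([231., 165.]), np.int32(1126), 0.0451)
(array([0.4934, 0.0647]), array([321., 164.]), np.int32(1101), 0.0451)
(array([0.4955, 0.1211]), array([411., 164.]), np.int32(1120), 0.045)
(array([0.5428, 0.0912]), array([363., 238.]), np.int32(959), 0.045)
(array([0.5408, 0.0351]), array([279., 238.]), np.int32(956), 0.0451)
(array([0.5978, 0.2797]), array([632., 303.]), np.int32(246), 0.0413)
```

View pics/r29.png

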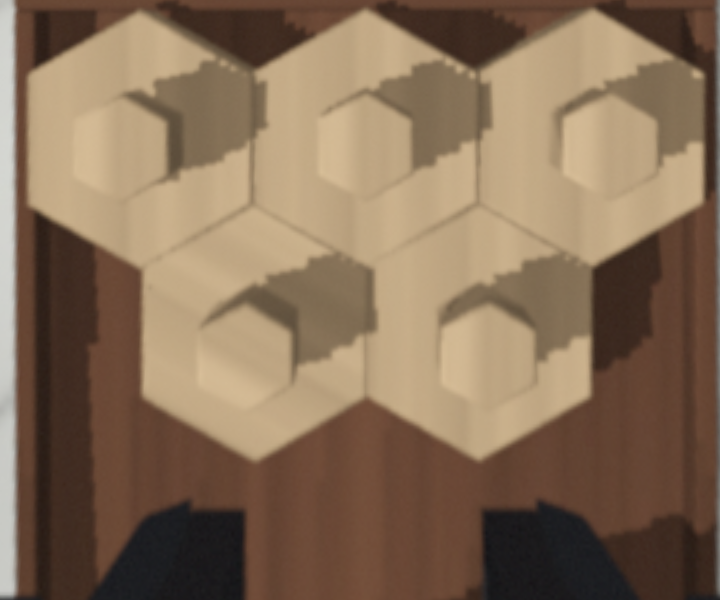

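Request:
send_rows:
  moves:
    - [[0,0,0.02,0,0,0,-0.25],[-0.01,0,0.04,0,0,0,-0.25],[-0.03,0,0.06,0,0,0,-0.25],[-0.05,0,0.07,0,0,0,-0.25],[-0.07,-0.03,0.08,0,0,0,-0.25],[-0.09,-0.06,0.08,0,0,0,-0.25],[-0.11,-0.09,0.08,0,0,0,-0.25],[-0.13,-0.12,0.08,0,0,0,-0.25],[-0.14,-0.15,0.08,0,0,0,-0.25],[-0.14,-0.15,0.08,0,0,0,-0.25]]

```text
t: 27.15
tcp_pos: [0.401, -0.093, 0.194]
tool_rot: [0.065, 3.13, -0.004]
contact_force: [1.1, 0.4, -0.6]
finger_gap: 0.0332
```

```bash
python3 - <<'E'
from look import *
can()
p,d=capture('top');cv2.imwrite('pics/top30.png',p)
E
```

```text
scene [ 0.401 -0.093  0.194] F [ 1.1  0.4 -0.6] tip z in tool [-0.0208 -0.0206 -0.0199 -0.0196 -0.0195]
can [0.6512 0.0661] tray 81.9 9.0 424
lean hi-lo [-0.0002 -0.0004]
```

View pics/top30.png

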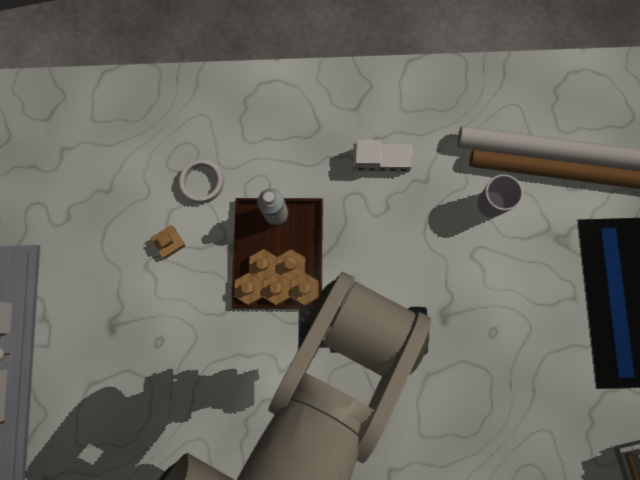

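```bash
python3 -c "
from rig import bot
print(bot.sign_off())"
```

```text
the job is handed in; nothing more can be done
None
```

The job is done and handed in at about 27 s of the 64 s allowed. The can stands against the end wall, and both loose hex blocks are packed as the second row.

- **Can:** I slid it low along the floor with tilted fingertips until the push force rose to about 8 N and it stopped moving, which I took as reaching the end wall. After I let go it stayed put, upright within 0.5 mm. The camera puts its centre at tray x = 82 mm where 83 mm is expected. I put the 1 mm difference down to my estimate of the tray's position.
- **Blocks:** each was gripped by its stub, set on the tray floor and eased into its notch. In the last wrist pictures:
  - The new blocks' centres lie 55.8–56.1 mm from each other and from the row blocks they touch, against 56 mm for flats touching.
  - The rectified view shows no gap beyond hairlines.
  - All five stub tops are at the same height, so the blocks lie flat.
- **Row of three:** its spacings read 56.3–56.5 mm, slightly over 56. Seating the first block moved two of the row blocks by about 0.4 mm.
- **Other things on the table:** the square block, cup, tape and house look unmoved in the last top view.
- **Disagreement with the interface text:** all three cameras showed the real fingertips about 21 mm behind the reported TCP, not 17 mm ahead of it. I used the camera value, and the contact-free approach to the tray floor supported it.

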